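Strip the tapered plugs from a gas manifold

ROBOT

A 7-joint arm with a two-finger parallel gripper is mounted at the origin on a cart in front of the work surface, level with it; the furniture and walls round the work are solid. World frame = base frame: x ahead of the robot, y to its left, z up, the work surface at z = 0. Lengths are in m, angles in rad, forces in N, time in s.
With the tool pointing down it reaches from about 0.425 to 0.875 m from the base axis. Payload 8.4 kg.
Tool frame: the origin (TCP) lies on the mounting face of the last link; the fingertips stand 173 mm ahead of it and the grasp point (between the pads) lies 155 mm ahead of it; z points along the fingers, x is the direction in which the jaws open and shut, and the axes are right-handed (so a half turn about z gives the same grasp; the last joint's range is limited). The gripper opens to 85 mm and grips with 20 to 120 N. Pads are 22 mm wide; open, the fingers measure 114 mm over their backs; the gripper's body (76 mm by 85 mm) begins 54 mm behind the grasp point. The pads swing forward as they close: fully open they stand 13 mm farther back than shut.
Start: joints at [1.222, 0.333, 0.04, 1.465, -0.013, 1.343, -0.059], TCP at [0.161, -0.63, 0.405] pointing down, gripper open.
Joint ranges: [-2.58, 2.58], [-0.38, 2.09], [-1.3, 1.39], [0.25, 2.4], [-1.5, 4.64], [0.08, 2.09], [-2.65, 2.65]. Speed limits (rad/s): [2.22, 2.22, 2.79, 2.79, 3.14, 3.14, 3.14].

INTERFACE

Orientations are given as a unit quaternion [w, x, y, z].
In Python, from rig import monitor, grab_frame, get_calibration, job, look_for, masks_of, mark_of gives the robot as it stands. The module is installed in compiled form; this text tells all that it offers.
- The arm moves only by the tool jog_arm, never from a script. Its argument "moves" is a list of rows, each a list of 5 numbers: the closure, from 0 (fully open) to 1 (shut), then the shift along the world's x, y, z in cm, then the turn about the world's z in units of 5 degrees (1.0 is 5 degrees). A call has 1 to 10 rows; each row shifts and turns the commanded pose from where the row before left it; what a row does not reach is not made up. A row lasts 1/12 s, in which the tool goes at most 41.7 mm and 7.16 degrees, less where a joint would pass 70% of its speed; a pose out of reach is approached as far as the arm can. A call with a gripper value outside its range is refused whole. The fingers move at their own pace and stop on an object; "squeeze" is the grip in N (left out, the last holds). Time passes only in rows, so rows that do not move let the fingers close. It gives the time, the measured TCP pose, the force and the opening at its end, in the units of the state.
- monitor.observe(): the state, without advancing time (a new reading comes with each control period).
- grab_frame(name): name is "scene" or "top" or "wrist"; returns the picture (384x512x3 uint8, blue, green, red); there is no depth.
- get_calibration(name): a dict with "K" (3x3 intrinsics, pixels), "R" (3x3) and "t" (3): a world point X has camera coordinates R X + t. Camera axes: x right, y down, z forward; pixel columns grow to the right and rows downward; lengths in m; the calibration is good to about 2 mm. A picture is of the moment at which its call begins: read the wrist's pose just before it. get_calibration takes no time and is no camera call; for the wrist camera it gives the pose at the moment of the call.
- job.finish_job(): hands the job in, once; it reports no verdict.
Trained networks look in the newest picture that a camera, given by its name, has taken for a name from the list of things; names that differ only in an ending like _2 or _b are one class to them, and where a whole thing is asked for, a point or a joint stands for the part that bears it (a point fixed in the world has none). Each returns a list of dicts, best first, with "confidence" (0 to 1); they miss things now and then, are a little off and sometimes report something else, mostly with a low value. They report only what shows in the picture. A call takes as long as a camera call. They do not tell look-alikes from the thing itself.
- look_for(camera, target): "box" ([left, top, width, height] in pixels, round what is visible of it).
- masks_of(camera, target): "pixels" (384x512 bool, what is visible of it) and "box" ([left, top, width, height] in pixels, round what is visible of it).
- mark_of(camera, target): "pixel" ([column, row] in pixels: a listed point, or the origin of a listed thing).
The state is a dict: "clock": time; "joint_positions": joint angles; "qd": joint speeds; "tau": joint torques, N m; "ee_pos": TCP position; "ee_rot": TCP orientation; "contact_force": force on the tool from outside, world axes, zero at the start; "wrist_torque": the same for the moment, N m; "opening": finger opening in m.
Only numpy, scipy, OpenCV 4.12 (cv2) and the standard library are available. Lean on these libraries where they do the work, as an engineer would, in place of code of your own. Each camera call takes 0.05 s, during which the arm holds its last target.

TASK

Strip the gas manifold for cleaning: first shut the isolating valve, swinging its lever right across the pipe, then slide the keeper fully back off the plugs. Then take the tapered plugs one by one in order from the inlet (valve) end: twist each by its handle to break it free, draw it out and set it upright, flange fully down, in the rack pocket of the same number, as each plug is lapped to its own port. When all are racked, slide the rack's lock bar home over their flanges so that none can drop out on the way to the wash; leave the other things on the bench where they are.

Things in the scene. Friction and masses are not known exactly. Their poses are not given: they have to be found in the camera images.
- manifold: brass manifold, four ports in a row, screwed down on an aluminium plate 66 x 380 x 10 mm. Origin on the bench under the middle of the row; x points across the row to the hose side (away from the robot), y along it from the valve (inlet) end to the keeper's tab, z up. Port rims 44 mm across, 66 mm above the bench; ports may be empty
- valve (a joint): isolating valve at the inlet end, rad: 0 = open (lever in line with the row, pointing away from the ports), 1.57 = shut (lever across the row, pointing to the robot's side, -x of the manifold). Needs about 0.12 N m; stays where it is left
- valve_grip (a point): middle of the grey grip on the valve lever, 38 mm from the valve's axis, 78 mm above the bench; the grip is 30 mm long, 15 mm wide, 11 mm high; y points along the lever to the valve's axis, z up
- valve_hinge (a point): the upright axis of the valve lever, at the lever's height, 78 mm above the bench
- keeper (a joint): sliding steel comb on the hose side of the ports, m: 0 = its teeth lie over the plugs' flanges and hold them in; 0.030 = slid fully along the row, away from the valve (+y of the manifold), teeth clear. Needs about 2 N; stays where it is left
- keeper_tab (a point): point on the upright steel tab at the end of the keeper, 12 mm below its top, 99 mm above the bench; axes as the manifold's. The tab is 10 mm thick across the row (x) and 26 mm along it (y); nothing beside it for 30 mm below this point
- rack: loose plywood rack, top 64 x 250 mm, foot 84 x 258 mm, 60 mm high, 1.1 kg, with four round pockets 34 mm wide in a row; 52 mm free below their mouths. Origin on the bench under its middle; y along the row from pocket 1 to pocket 4, z up
- lock_bar (a joint): toothed steel lock bar sliding on the rack's top, along its +x edge, m: 0 = clear (teeth between the pockets), 0.028 = home (slid along +y of the rack, teeth over the plugs' flanges). Needs about 2 N; stays where it is left. Its teeth reach 11 mm above the rack's top
- lock_tab (a point): point on the upright steel tab at the end of the lock bar, beyond the rack's end, 12 mm below its top, 80 mm above the bench; axes as the rack's. The tab is 8 mm thick across the row (x), 26 mm along it (y); free beside it, and nothing below it for 65 mm
- port_1 (a point): centre of the rim of port 1 (1 dot on the base plate; counted from the valve end), 66 mm above the bench; axes as the manifold's
- port_2 (a point): centre of the rim of port 2 (2 dots on the base plate; counted from the valve end), 66 mm above the bench; axes as the manifold's
- port_3 (a point): centre of the rim of port 3 (3 dots on the base plate; counted from the valve end), 66 mm above the bench; axes as the manifold's
- port_4 (a point): centre of the rim of port 4 (4 dots on the base plate; counted from the valve end), 66 mm above the bench; axes as the manifold's
- pocket_1 (a point): centre of the mouth of pocket 1 (1 dot beside it), level with the rack's top, 60 mm above the bench; axes as the rack's
- pocket_2 (a point): centre of the mouth of pocket 2 (2 dots beside it), level with the rack's top, 60 mm above the bench; axes as the rack's
- pocket_3 (a point): centre of the mouth of pocket 3 (3 dots beside it), level with the rack's top, 60 mm above the bench; axes as the rack's
- pocket_4 (a point): centre of the mouth of pocket 4 (4 dots beside it), level with the rack's top, 60 mm above the bench; axes as the rack's
- plug_1_grip (a point): plug of port 1 (1 dot on its handle), None if absent; the centre of its steel bar handle, 13 mm thick (x), 50 mm long (y; along the row when seated), 24 mm high (z). All four plugs are alike. Under the handle: a stem 15 mm wide, then the flange (42 mm across, 5 mm thick), its underside 30 mm below this point, then the tapered part with a tang, 49 mm long, 30 mm wide at the flange.
- plug_2_grip (a point): plug of port 2 (2 dots on its handle), None if absent; the centre of its steel bar handle, 13 mm thick (x), 50 mm long (y; along the row when seated), 24 mm high (z). A seated plug is stuck: it will not come out by a straight pull. Turned by its handle 60 to 75 degrees either way (about 0.35 N m) it is free and is drawn straight up, 50 mm until clear.
- plug_3_grip (a point): plug of port 3 (3 dots on its handle), None if absent; the centre of its steel bar handle, 13 mm thick (x), 50 mm long (y; along the row when seated), 24 mm high (z). This point is 96 mm above the bench when the plug sits in its port, 90 mm when its flange is down on the rack.
- plug_4_grip (a point): plug of port 4 (4 dots on its handle), None if absent; the centre of its steel bar handle, 13 mm thick (x), 50 mm long (y; along the row when seated), 24 mm high (z). Plugs weigh about 0.2 kg.
- loupe: black round loupe 40 mm across, 34 mm high, a bystander on the bench; origin under its centre
- masking_tape: roll of tan masking tape lying flat, 91 mm across, 24 mm high, a bystander on the bench; origin under its centre
- usb_hub: black four-port hub, 26 x 85 x 18 mm, a bystander on the bench; origin under its centre
Things that resemble listed ones, but are neither listed nor needed, are in the scene too. Leave any orange or turquoise look-alike of the part that bears plug_2_grip alone.

How it is judged:
By the outcome, as a careful person would: the job done as asked, in the order asked, and still so for the second after the job is handed in, with the robot touching nothing.
Of plug_1, plug_2, plug_3, plug_4 only 3 to 4 are there at a start; the rules pass over those that are not, and their reading is None.
At some moment in a run one of rack may be knocked a few centimetres aside while the robot is not near it.
Once in a run the grip may slacken for a moment while it holds something.
It also fails if it takes over 200 s, if anything falls off the work surface, if the arm or the gripper's body presses on something with over 40 N, if the wrist force passes 120 N, or if a joint passes its speed limit or range.

## Working session

There is one attempt and no reset: what is moved stays moved. The work goes in short steps, Python scripts to look and compute and a tool call to move; the robot and the scene stay as the last step left them, time stands still between calls to the robot, and variables do not carry over. Pictures are saved under pics/ and viewed, and the job is handed in when it is done.

Besides the shell and the picture viewer there is one more tool, called by a JSON object that holds its "op" and its "data", one argument or row to a line. jog_arm: Moves the arm, as the interface text tells. Its arguments: {"type":"object","properties":{"moves":{"type":"array","items":{"type":"array","items":{"type":"number"}}},"squeeze":{"type":"number"}},"required":["moves"]}

```bash
mkdir -p pics; ls; cat > h.py <<'E'
import numpy as np, cv2
from rig import monitor, grab_frame, get_calibration, job, look_for, masks_of, mark_of
def ray(cam,px,z,cal=None):
    c=cal or get_calibration(cam); K,R,t=map(np.array,(c["K"],c["R"],c["t"])); t=t.ravel()
    d=R.T@np.linalg.inv(K)@np.array([px[0],px[1],1.]); o=-R.T@t
    return o+d*(z-o[2])/d[2]
def proj(cam,X,cal=None):
    c=cal or get_calibration(cam); K,R,t=map(np.array,(c["K"],c["R"],c["t"])); p=K@(R@np.array(X)+t.ravel()); return p[:2]/p[2]
E
python3 - <<'E'
from h import *
s=monitor.observe(); print(s)
for c in ["scene","top","wrist"]:
    im=grab_frame(c); cv2.imwrite(f"pics/a_{c}.png",im)
    k=get_calibration(c); print(c,np.round(k["K"],1).tolist(),np.round(-np.array(k["R"]).T@np.array(k["t"]).ravel(),3), np.round(k["R"],2).tolist())
E
```

```text
pics
{'clock': 0.0, 'joint_positions': array([ 1.22180276,  0.33389015,  0.03982235,  1.46630452, -0.01338015,
        1.34327863, -0.05852045]), 'qd': array([-0.00051276, -0.00035544,  0.00234596,  0.00286953,  0.00051518,
       -0.00035141, -0.00031601]), 'tau': array([ 4.54246247e-04, -6.58559561e+01,  1.36566237e+00, -4.05552721e+01,
        1.68217305e-02,  1.27431139e-02,  6.13953875e-05]), 'ee_pos': array([ 0.16065098, -0.62964301,  0.40381747]), 'ee_rot': array([-4.50295681e-04,  7.89689072e-01, -6.13506738e-01, -6.70527343e-04]), 'contact_force': array([ 0.41044385, -0.06984165, -0.38192967]), 'wrist_torque': array([-0.0271054 ,  0.00899193,  0.02117811]), 'opening': 0.08515485964046565}
scene [[464.4, 0.0, 252.4], [0.0, 464.4, 191.6], [0.0, 0.0, 1.0]] [ 0.109 -0.471  0.937] [[0.85, -0.53, 0.01], [-0.38, -0.61, -0.7], [0.37, 0.59, -0.72]]
top [[358.9, 0.0, 253.0], [0.0, 358.9, 194.3], [0.0, 0.0, 1.0]] [0.432 0.21  1.024] [[-0.03, -1.0, -0.01], [-0.99, 0.03, -0.12], [0.12, 0.0, -0.99]]
wrist [[293.8, 0.0, 257.3], [0.0, 293.8, 190.5], [0.0, 0.0, 1.0]] [ 0.241 -0.61   0.373] [[0.25, -0.97, -0.0], [-0.92, -0.23, 0.32], [-0.31, -0.08, -0.95]]
```

View pics/a_scene.png

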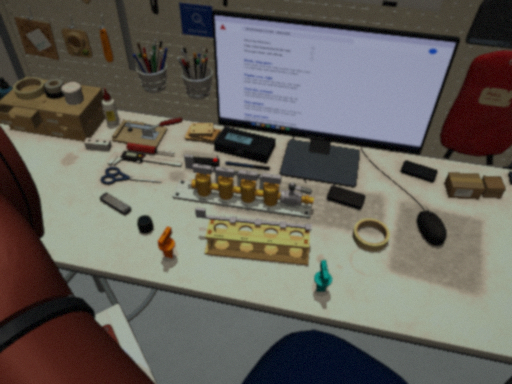

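View pics/a_top.png

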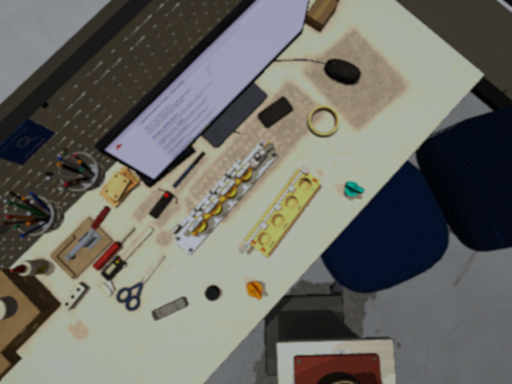

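View pics/a_wrist.png

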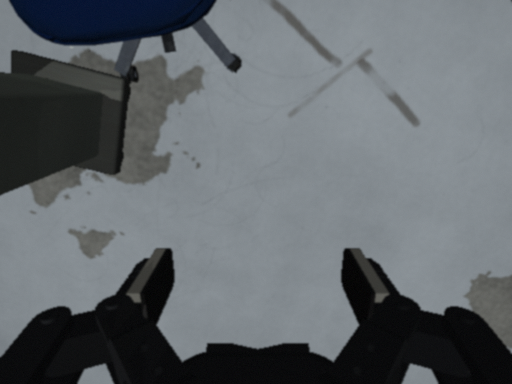

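```bash
python3 - <<'E'
from h import *
hz={"manifold":0,"valve_grip":.078,"valve_hinge":.078,"keeper_tab":.099,"rack":0,"lock_tab":.08,"port_1":.066,"port_2":.066,"port_3":.066,"port_4":.066,"pocket_1":.06,"pocket_2":.06,"pocket_3":.06,"pocket_4":.06,"plug_1_grip":.096,"plug_2_grip":.096,"plug_3_grip":.096,"plug_4_grip":.096,"loupe":0,"masking_tape":0,"usb_hub":0}
for n,z in hz.items():
  if n[-1] in "234" or n[5:6] in "234" and n.startswith("plug"): continue
  for c in ("top","scene"):
    for d in mark_of(c,n):
        print(n,c,round(d["confidence"],2),np.round(d["pixel"],1),np.round(ray(c,d["pixel"],z),3)[:2])
E
```

```text
manifold top 0.95 [224.3 201.9] [0.538 0.294]
manifold top 0.49 [214.4 205. ] [0.53  0.323]
manifold top 0.48 [171.8 229.3] [0.465 0.445]
manifold top 0.38 [227.3 189.8] [0.573 0.285]
manifold scene 0.63 [236.2 198.9] [0.543 0.3  ]
valve_grip top 0.48 [267.6 145.8] [0.679 0.168]
valve_grip scene 0.65 [237.  200.9] [0.505 0.228]
valve_grip scene 0.53 [305.1 190.7] [0.673 0.167]
valve_hinge top 0.73 [258.7 157.2] [0.648 0.193]
keeper_tab top 0.96 [170.8 229.5] [0.461 0.425]
keeper_tab scene 0.7 [190.8 161. ] [0.464 0.403]
keeper_tab scene 0.15 [272.1 189.5] [0.591 0.199]
rack top 0.93 [282.2 211.7] [0.505 0.129]
rack scene 0.63 [256.1 247.5] [0.5   0.128]
rack scene 0.45 [295.2 233.9] [0.61  0.112]
rack scene 0.39 [200.8 211.9] [0.437 0.308]
rack scene 0.21 [293.5 188.5] [0.702 0.249]
lock_tab top 0.84 [242.1 249.1] [0.405 0.244]
lock_tab scene 0.72 [294.9 230.9] [0.572 0.07 ]
lock_tab scene 0.62 [202.5 210.3] [0.415 0.244]
port_1 top 0.82 [226.6 190.4] [0.562 0.282]
port_1 top 0.79 [199.6 222.6] [0.478 0.356]
port_1 top 0.73 [216.1 204.3] [0.526 0.311]
port_1 top 0.62 [245.9 174.6] [0
[... 501 characters left out ...]
.1 225.6] [0.434 0.195]
plug_1_grip top 0.58 [246.3 172.1] [0.605 0.227]
plug_1_grip top 0.19 [302.5 184.4] [0.568 0.081]
plug_1_grip scene 0.87 [273.2 180.5] [0.613 0.227]
plug_1_grip scene 0.59 [246.7 177.6] [0.56  0.272]
loupe top 0.6 [213.2 291.5] [0.289 0.33 ]
loupe scene 0.56 [145.9 226.6] [0.291 0.337]
masking_tape top 0.92 [324.4 124.9] [ 0.757 -0.005]
masking_tape top 0.21 [277.4 219.4] [0.483 0.144]
masking_tape scene 0.84 [368.6 236.3] [0.766 0.007]
masking_tape scene 0.66 [244.6 228.6] [0.507 0.196]
usb_hub top 0.55 [159.6 203.3] [0.54 0.48]
usb_hub scene 0.74 [206.8 160.6] [0.548 0.482]
usb_hub scene 0.63 [197.4 175.3] [0.495 0.44 ]
usb_hub scene 0.26 [249.  181.6] [0.609 0.339]
```

```bash
python3 - <<'E'
import cv2
a=cv2.imread("pics/a_top.png")[130:270,160:335]; cv2.imwrite("pics/b1.png",cv2.resize(a,None,fx=4.5,fy=4.2,interpolation=3))
a=cv2.imread("pics/a_scene.png")[145:275,165:325]; cv2.imwrite("pics/b2.png",cv2.resize(a,None,fx=5,fy=4.6,interpolation=3))
E
```

```text
(no output)
```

View pics/b1.png

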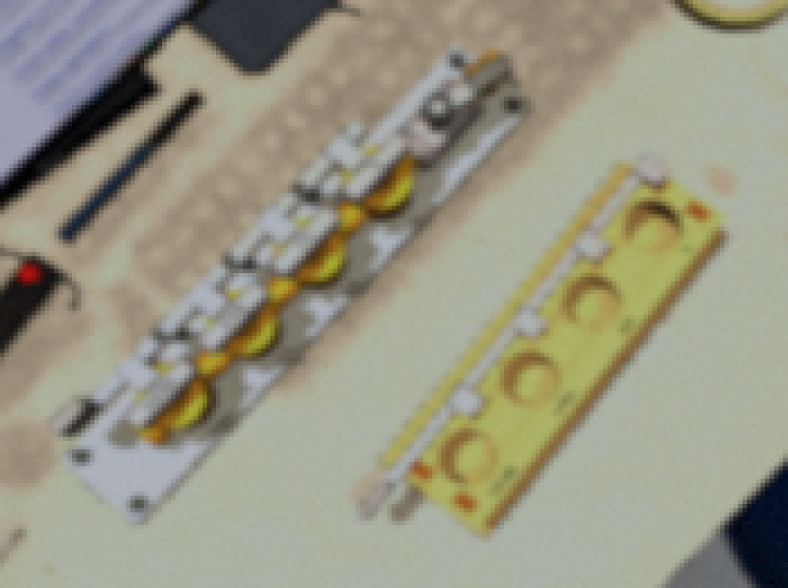

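View pics/b2.png

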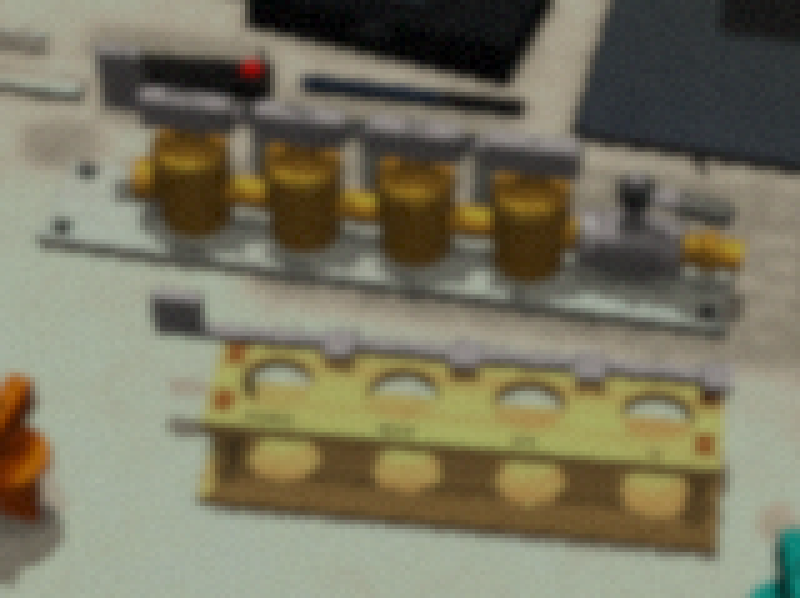

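{"op": "jog_arm", "data": {
  "moves": [
    [0, 3, 2.3, 0.5, 1.4],
    [0, 3, 2.3, 0.5, 1.4],
    [0, 3, 2.3, 0.5, 1.4],
    [0, 3, 2.3, 0.5, 1.4],
    [0, 3, 2.3, 0.5, 1.4],
    [0, 3, 2.3, 0.5, 1.4],
    [0, 3, 2.3, 0, 1.4],
    [0, 3, 2.3, 0, 1.4],
    [0, 3, 2.3, 0, 1.4],
    [0, 3, 2.3, 0, 1.4]
  ]
}}

```text
clock: 2.18
ee_pos: [0.4618, -0.3985, 0.4351]
ee_rot: [0.0, 0.999, -0.047, 0.0]
contact_force: [1.0, -0.5, -0.2]
opening: 0.0854
```

{"op": "jog_arm", "data": {
  "moves": [
    [0, 3, 2.5, 0, 1.4],
    [0, 3, 2.5, 0, 1.4],
    [0, 0.5, 4, 0, 1.4],
    [0, 0.5, 4, 0, 1.4],
    [0, 0.5, 4, 0, 1.4],
    [0, 0.5, 4, 0, 1.4],
    [0, 0.5, 4, 0, 1.4],
    [0, 0.5, 4, 0, 0],
    [0, 0.5, 4, 0, 0],
    [0, 0, 4, 0, 0]
  ]
}}

```text
clock: 3.02
ee_pos: [0.5558, -0.028, 0.4349]
ee_rot: [0.0, 0.929, 0.369, 0.0]
contact_force: [0.3, 0.0, 0.8]
opening: 0.0853
```

{"op": "jog_arm", "data": {
  "moves": [
    [0, -0.5, 3.8, 0, 0.5],
    [0, -0.5, 3.8, 0, 0.5],
    [0, -0.5, 3.8, 0, 0],
    [0, -0.5, 3.8, 0, 0],
    [0, -0.5, 3.8, 0, 0],
    [0, -0.5, 3.8, 0, 0],
    [0, -0.5, 3.8, 0, 0],
    [0, 0, 2, 0, 0],
    [0, 0, 0, 0, 0],
    [0, 0, 0, 0, 0]
  ]
}}

```text
clock: 3.85
ee_pos: [0.5202, 0.2576, 0.4347]
ee_rot: [-0.0, 0.912, 0.411, -0.0]
contact_force: [0.7, -2.0, -0.3]
opening: 0.0855
```

```bash
python3 - <<'E'
from h import *
print(monitor.observe()["ee_pos"])
cal=get_calibration("wrist"); im=grab_frame("wrist"); cv2.imwrite("pics/c1.png",cv2.resize(im,None,fx=1.5,fy=1.5,interpolation=3))
hz={"manifold":0,"valve_grip":.078,"valve_hinge":.078,"keeper_tab":.099,"rack":0,"lock_tab":.08,"port_1":.066,"pocket_1":.06,"plug_1_grip":.096}
for n,z in hz.items():
    for d in mark_of("wrist",n):
        print(n,round(d["confidence"],2),np.round(d["pixel"],1),np.round(ray("wrist",d["pixel"],z,cal),3)[:2])
E
```

```text
[0.52017264 0.25756196 0.43465572]
manifold 0.57 [291.  144.4] [0.541 0.3  ]
manifold 0.51 [297.1 130.8] [0.532 0.318]
manifold 0.48 [169.8 196. ] [0.482 0.119]
valve_grip 0.8 [282.5 298.3] [0.677 0.163]
valve_hinge 0.94 [290.1 274.4] [0.655 0.194]
keeper_tab 0.78 [342.2  20.7] [0.464 0.41 ]
keeper_tab 0.48 [168.1 194. ] [0.474 0.167]
rack 0.58 [188.8 204.4] [0.51  0.131]
lock_tab 0.69 [297.7 192.1] [0.573 0.272]
lock_tab 0.59 [172.1  99.7] [0.405 0.238]
lock_tab 0.52 [294.9 230. ] [0.609 0.239]
port_1 0.98 [295.6 132.6] [0.521 0.314]
port_1 0.82 [297. 182.] [0.567 0.278]
port_1 0.6 [293.1 230.2] [0.614 0.234]
port_1 0.57 [305.6  72.6] [0.478 0.362]
pocket_1 0.88 [168.1 196.6] [0.478 0.146]
pocket_1 0.74 [177.7 240.1] [0.528 0.11 ]
pocket_1 0.65 [182.9 280.8] [0.576 0.07 ]
pocket_1 0.59 [162.7 151.5] [0.435 0.182]
plug_1_grip 0.7 [294.9 244.7] [0.616 0.231]
plug_1_grip 0.44 [284.6 273.4] [0.638 0.196]
```

View pics/c1.png

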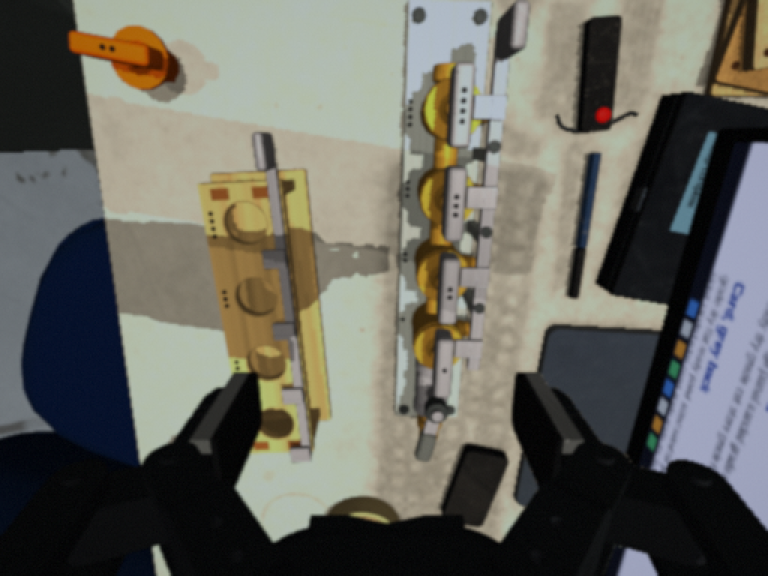

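```bash
python3 - <<'E'
from h import *
cal=get_calibration("wrist")
def w(x,y,z): return ray("wrist",(x/1.5,y/1.5),z,cal)[:2]
a=w(407,5,.01);b=w(397,412,.01);print(a,b,np.degrees(np.arctan2(*(a-b)[::-1])))
c=w(490,5,.01);print(c,np.linalg.norm(c-a), (a+c)/2)
# rack top left/right edge
a=w(202,184,.06);b=w(245,372,.06);print("rackL",a,b,np.degrees(np.arctan2(*(a-b)[::-1])))
a=w(280,172,.06);b=w(322,415,.0);print(a,b)
for n,p in {"h1":(443,366),"h2":(450,290),"h3":(455,203),"h4":(461,104)}.items(): print(n,w(*p,.108))
pk=np.array([[.435,.182],[.478,.146],[.528,.11],[.576,.07]]);print(np.degrees(np.arctan2(*(pk[0]-pk[3])[::-1])),np.linalg.norm(np.diff(pk,axis=0),axis=1))
E
python3 - <<'E'
import cv2
a=cv2.imread("pics/c1.png"); cv2.imwrite("pics/c2.png",cv2.resize(a[0:480,190:560],None,fx=1.6,fy=1.25*1,interpolation=3)[:600])
E
```

```text
[0.39800771 0.38562979] [0.67029212 0.1364406 ] 137.53588026970203
[0.44082754 0.43363704] 0.06432911375230309 [0.41941763 0.40963342]
rackL [0.3913935 0.1815718] [0.52331041 0.08557564] 143.95655416783927
[0.42484484 0.23246207] [0.62492872 0.06941524]
h1 [0.61028207 0.2322785 ]
h2 [0.56655992 0.27453813]
h3 [0.52108239 0.31570831]
h4 [0.47596308 0.35681411]
141.5389620829614 [0.0560803  0.06161169 0.062482  ]
```

View pics/c2.png

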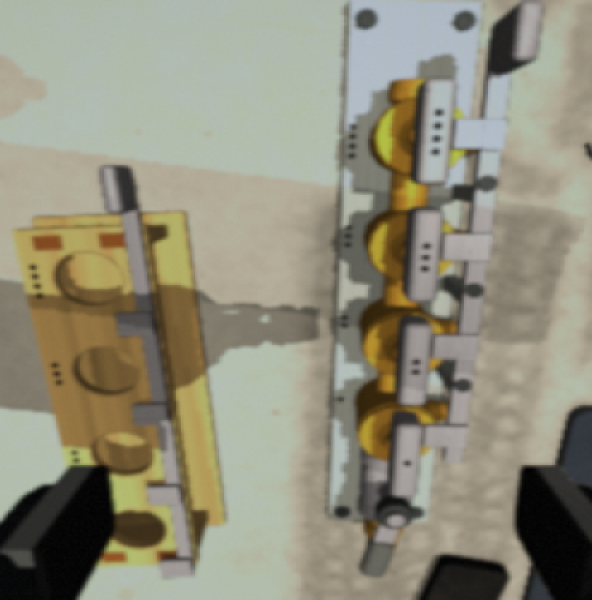

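{"op": "jog_arm", "data": {
  "moves": [
    [0.5, 2.7, -1.5, -2, -0.25],
    [0.5, 2.7, -1.5, -2, 0],
    [0.5, 2.7, -1.5, -2, 0],
    [0.5, 2.7, -1.5, -2, 0],
    [0.5, 2.7, -1.5, -2, 0],
    [0.5, 2.6, -1.5, -2, 0],
    [0.5, 0, 0, 0, 0],
    [0.5, 0, 0, 0, 0]
  ]
}}

```text
clock: 5.02
ee_pos: [0.6827, 0.164, 0.312]
ee_rot: [-0.0, 0.918, 0.398, -0.002]
contact_force: [0.2, 0.5, 0.7]
opening: 0.0426
```

```bash
python3 - <<'E'
from h import *
for p in [(225,100),(250,75),(200,130)]: print(ray("top",p,.15)[:2],ray("top",p,.1)[:2])
s=monitor.observe();print(s["ee_pos"],s["ee_rot"],s["opening"])
cal=get_calibration("wrist"); im=grab_frame("wrist"); cv2.imwrite("pics/d1.png",cv2.resize(im,None,fx=1.5,fy=1.5,interpolation=3))
hz={"valve_grip":.078,"valve_hinge":.078,"plug_1_grip":.096,"keeper_tab":.099}
for n,z in hz.items():
    for d in mark_of("wrist",n):
        print(n,round(d["confidence"],2),np.round(d["pixel"],1),np.round(ray("wrist",d["pixel"],z,cal),3)[:2])
E
```

```text
[0.7822885  0.27450465] [0.80233652 0.27822073]
[0.84677701 0.20916441] [0.8705141  0.20914271]
[0.70592402 0.33891097] [0.72160362 0.3463114 ]
[0.68265763 0.16396976 0.31204699] [-4.12767662e-04  9.17505773e-01  3.97718324e-01 -1.76656774e-03] 0.042589572565381414
valve_grip 0.84 [253.1 200.7] [0.675 0.164]
valve_hinge 0.72 [261.5 153.1] [0.654 0.193]
plug_1_grip 0.61 [264.9  61.7] [0.613 0.233]
plug_1_grip 0.49 [252.2 199.3] [0.67 0.17]
```

View pics/d1.png

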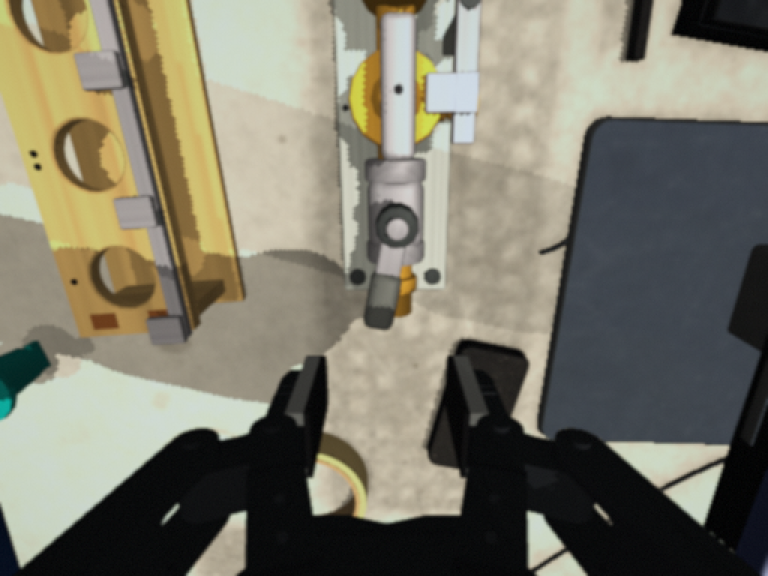

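{"op": "jog_arm", "data": {
  "moves": [
    [0.55, -0.3, -0.1, -1.5, -1.3],
    [0.55, -0.4, -0.1, -1.5, -1.3],
    [0.55, 0, 0, -1.5, 0],
    [0.55, 0, 0, -1.5, 0],
    [0.55, 0, 0, -1.4, 0],
    [0.55, 0, 0, 0, 0]
  ]
}}

```text
clock: 5.77
ee_pos: [0.6737, 0.1639, 0.2371]
ee_rot: [-0.0, 0.956, 0.294, -0.002]
contact_force: [0.1, 0.3, -0.4]
opening: 0.0384
```

```bash
python3 - <<'E'
from h import *
s=monitor.observe();print(s["ee_pos"],s["ee_rot"],s["opening"],s["contact_force"])
im=grab_frame("wrist"); cv2.imwrite("pics/d2.png",im)
E
```

```text
[0.67374309 0.16386286 0.23710199] [-7.54435374e-05  9.55697563e-01  2.94342005e-01 -2.22383265e-03] 0.03843046930711738 [ 0.05042978  0.32601338 -0.4285663 ]
```

View pics/d2.png

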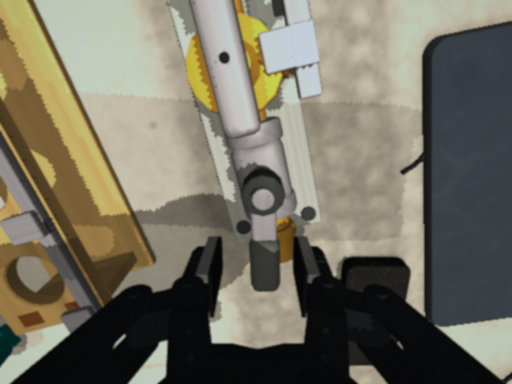

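{"op": "jog_arm", "data": {
  "moves": [
    [1, 0, 0, 0, 0],
    [1, 0, 0, 0, 0],
    [1, 0, 0, 0, 0],
    [1, 0, 0, 0, 0],
    [1, 0, 0, 0, 0],
    [1, 0, 0, 0, 0]
  ],
  "squeeze": 40
}}

```text
clock: 6.32
ee_pos: [0.6751, 0.1644, 0.2417]
ee_rot: [-0.0, 0.956, 0.293, 0.001]
contact_force: [2.6, 1.5, 3.8]
opening: 0.014
```

```bash
python3 - <<'E'
from h import *
s=monitor.observe();print(s["ee_pos"],s["ee_rot"],s["opening"],s["contact_force"])
p=s["ee_pos"][:2]; h=np.array([.654,.193]); r=p-h; a=np.arctan2(r[1],r[0]); R=np.linalg.norm(r);print(np.degrees(a),R)
uy=np.radians(137.3)
for k in range(0,15):
    pass
pts=[h+.038*np.array([np.cos(a-np.radians(6)*k),np.sin(a-np.radians(6)*k)]) for k in range(0,15)]
print(np.round(np.diff(np.array(pts),axis=0)*100,2).tolist())
E
```

```text
[0.67512601 0.16439671 0.24170161] [-4.74423510e-06  9.56140238e-01  2.92907583e-01  9.96268680e-04] 0.014041992243278878 [2.57008443 1.47531489 3.77959901]
-53.55091473582293 0.03555919429227057
[[-0.33, -0.22], [-0.35, -0.18], [-0.37, -0.15], [-0.38, -0.11], [-0.39, -0.07], [-0.4, -0.02], [-0.4, 0.02], [-0.39, 0.06], [-0.38, 0.1], [-0.37, 0.14], [-0.36, 0.18], [-0.34, 0.21], [-0.31, 0.25], [-0.28, 0.28]]
```

{"op": "jog_arm", "data": {
  "moves": [
    [1, -0.33, -0.22, 0, -1.2],
    [1, -0.35, -0.18, 0, -1.2],
    [1, -0.37, -0.15, 0, -1.2],
    [1, -0.38, -0.11, 0, -1.2],
    [1, -0.39, -0.07, 0, -1.2],
    [1, -0.4, -0.02, 0, -1.2],
    [1, -0.4, 0.02, 0, -1.2]
  ]
}}

```text
clock: 6.9
ee_pos: [0.648, 0.1578, 0.2416]
ee_rot: [-0.001, 0.997, -0.071, 0.0]
contact_force: [-2.8, 2.3, 5.4]
opening: 0.0138
```

{"op": "jog_arm", "data": {
  "moves": [
    [1, -0.39, 0.06, 0, -1.2],
    [1, -0.38, 0.1, 0, -1.2],
    [1, -0.37, 0.14, 0, -1.2],
    [1, -0.36, 0.18, 0, -1.2],
    [1, -0.34, 0.21, 0, -1.2],
    [1, -0.31, 0.25, 0, -1.2],
    [1, 0, 0, 0, 0],
    [1, 0, 0, 0, 0]
  ]
}}

```text
clock: 7.57
ee_pos: [0.6264, 0.1679, 0.2416]
ee_rot: [-0.001, 0.928, -0.372, -0.0]
contact_force: [-3.6, 2.5, 7.4]
opening: 0.0138
```

```bash
python3 - <<'E'
from h import *
s=monitor.observe();print(s["ee_pos"],s["ee_rot"],s["opening"],s["contact_force"],s["wrist_torque"])
im=grab_frame("wrist"); cv2.imwrite("pics/d3.png",im)
E
```

```text
[0.62641581 0.16791611 0.24156735] [-5.98007239e-04  9.28277273e-01 -3.71888258e-01 -2.66538251e-04] 0.013808100263093941 [-3.56672486  2.5423624   7.44425585] [0.93164981 0.77791275 0.34947797]
```

View pics/d3.png

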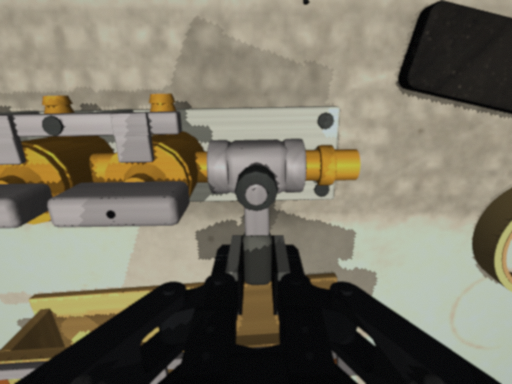

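{"op": "jog_arm", "data": {
  "moves": [
    [1, -0.14, 0.13, 0, -0.6],
    [1, 0, 0, 0, 0],
    [0.5, 0, 0, 0, 0],
    [0.5, 0, 0, 0, 0],
    [0.5, 0, 0, 0, 0],
    [0.5, 0, 0, 0, 0],
    [0.5, 0, 0, 2, 0],
    [0.5, 0, 0, 3, 0],
    [0.5, 0, 0, 3, 0],
    [0.5, 0, 0, 0, 0]
  ]
}}

```text
clock: 8.45
ee_pos: [0.627, 0.1682, 0.327]
ee_rot: [-0.003, 0.917, -0.398, 0.003]
contact_force: [0.6, 0.5, 1.1]
opening: 0.0426
```

```bash
python3 - <<'E'
from h import *
s=monitor.observe();print(s["ee_pos"],s["ee_rot"],s["opening"],s["contact_force"],s["wrist_torque"])
cal=get_calibration("wrist");im=grab_frame("wrist"); cv2.imwrite("pics/d4.png",cv2.resize(im,None,fx=1.5,fy=1.5,interpolation=3))
hz={"valve_grip":.078,"valve_hinge":.078,"plug_1_grip":.096,"port_1":.066}
for n,z in hz.items():
    for d in mark_of("wrist",n):
        print(n,round(d["confidence"],2),np.round(d["pixel"],1),np.round(ray("wrist",d["pixel"],z,cal),3)[:2])
E
```

```text
[0.6269732  0.16816398 0.32699709] [-0.00262791  0.91733367 -0.39809841  0.00311163] 0.04261774539067131 [0.61320977 0.5401947  1.13957445] [ 0.02838198 -0.08099036 -0.02138851]
valve_grip 0.91 [254.8 203.1] [0.626 0.168]
valve_hinge 0.79 [247.9 157.1] [0.65  0.197]
valve_hinge 0.47 [ 31.3 316.9] [0.406 0.241]
plug_1_grip 0.69 [173.2 169.5] [0.611 0.231]
plug_1_grip 0.46 [ 86.1 171.5] [0.568 0.275]
```

View pics/d4.png

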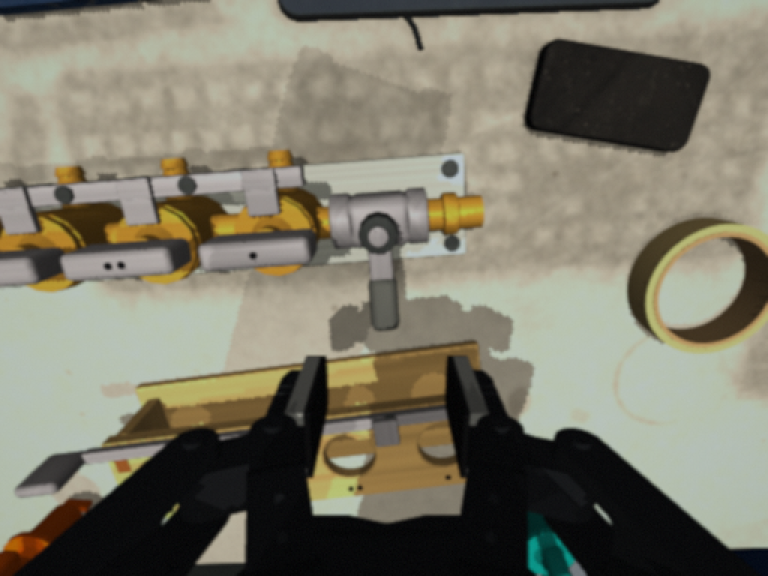

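{"op": "jog_arm", "data": {
  "moves": [
    [0.5, -1, 1.6, 0.4, 1.35],
    [0.5, -1, 1.6, 0.4, 1.35],
    [0.5, -1, 1.6, 0.4, 1.35],
    [0.5, -1, 1.6, 0.4, 1.35],
    [0.5, -1, 1.6, 0.4, 1.35],
    [0.5, -1, 1.6, 0.4, 1.35],
    [0.5, -1, 1.6, 0.4, 1.35],
    [0.5, -1, 1.6, 0, 1.35],
    [0.5, -1, 1.6, 0, 1.35],
    [0.5, -1, 1.6, 0, 1.35]
  ]
}}

```text
clock: 9.53
ee_pos: [0.5249, 0.328, 0.3475]
ee_rot: [0.0, 0.983, 0.181, -0.001]
contact_force: [0.8, 0.1, 1.0]
opening: 0.0429
```

{"op": "jog_arm", "data": {
  "moves": [
    [0.5, -1, 1.6, 0, 1.35],
    [0.5, -1, 1.6, 0, 1.35],
    [0.5, -1, 1.6, 0, 1.35],
    [0.5, -1, 1.6, 0, 1.35],
    [0.5, 0, 0, 0, 0],
    [0.5, 0, 0, 0, 0]
  ]
}}

```text
clock: 10.03
ee_pos: [0.4846, 0.3923, 0.3476]
ee_rot: [-0.0, 0.915, 0.404, -0.001]
contact_force: [0.2, 0.1, 0.7]
opening: 0.0424
```

```bash
cat > look.py <<'E'
import sys
from h import *
s=monitor.observe();print("pos",np.round(s["ee_pos"],4),"yaw",round(2*np.degrees(np.arctan2(s["ee_rot"][2],s["ee_rot"][1])),1),"op",round(s["opening"],4),"F",np.round(s["contact_force"],1),"T",np.round(s["wrist_torque"],2),"t",s["clock"])
H={"valve_grip":.078,"valve_hinge":.078,"keeper_tab":.099,"lock_tab":.08,"port_1":.066,"pocket_1":.06,"plug_1_grip":.096,"rack":0}
cal=get_calibration("wrist");im=grab_frame("wrist"); cv2.imwrite("pics/%s.png"%sys.argv[1],cv2.resize(im,None,fx=1.5,fy=1.5,interpolation=3))
for a in sys.argv[2:]:
    n,_,z=a.partition("@"); z=float(z) if z else H[n]
    for d in mark_of("wrist",n):
        print(n,round(d["confidence"],2),np.round(np.array(d["pixel"])*1.5),np.round(ray("wrist",d["pixel"],z,cal),3)[:2])
E
python3 look.py e1 keeper_tab plug_1_grip port_1
```

```text
pos [0.4846 0.3923 0.3476] yaw 47.7 op 0.0424 F [0.2 0.1 0.7] T [ 0.01 -0.03 -0.02] t 10.0333
keeper_tab 0.62 [386. 251.] [0.464 0.409]
plug_1_grip 0.58 [333. 503.] [0.563 0.274]
port_1 0.94 [340. 396.] [0.522 0.316]
port_1 0.8 [343. 466.] [0.564 0.278]
port_1 0.73 [339. 303.] [0.475 0.361]
```

View pics/e1.png

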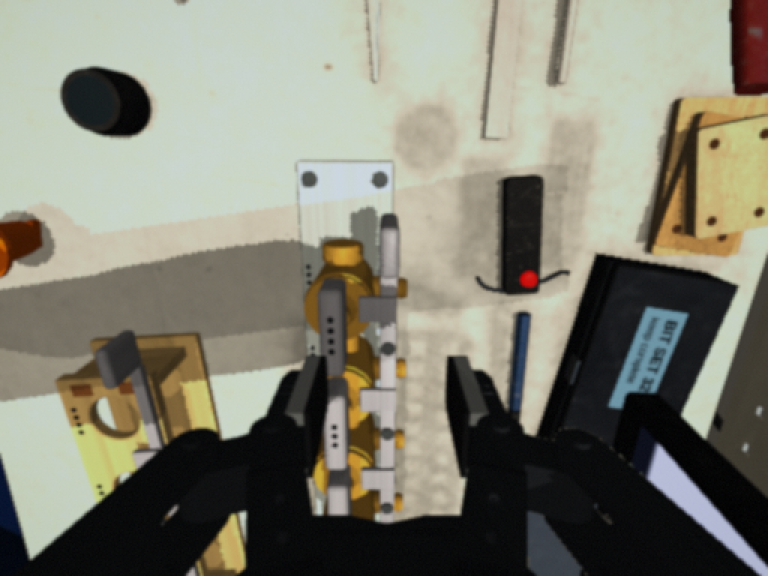

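{"op": "jog_arm", "data": {
  "moves": [
    [0.7, -1, 0.8, 0, 0],
    [0.7, -1, 0.9, 0, 0],
    [0.7, 0, 0, -2, 0],
    [0.7, 0, 0, -2, 0],
    [0.7, 0, 0, -2, 0],
    [0.7, 0, 0, 0, 0]
  ]
}}

```text
clock: 10.73
ee_pos: [0.4636, 0.4084, 0.2851]
ee_rot: [0.001, 0.915, 0.404, -0.003]
contact_force: [-0.6, -0.6, -0.4]
opening: 0.0254
```

```bash
python3 look.py e2 keeper_tab
```

```text
pos [0.4636 0.4084 0.2851] yaw 47.6 op 0.0254 F [-0.6 -0.6 -0.4] T [-0.01 -0.01 -0.05] t 10.7333
keeper_tab 0.59 [396. 353.] [0.464 0.411]
```

View pics/e2.png

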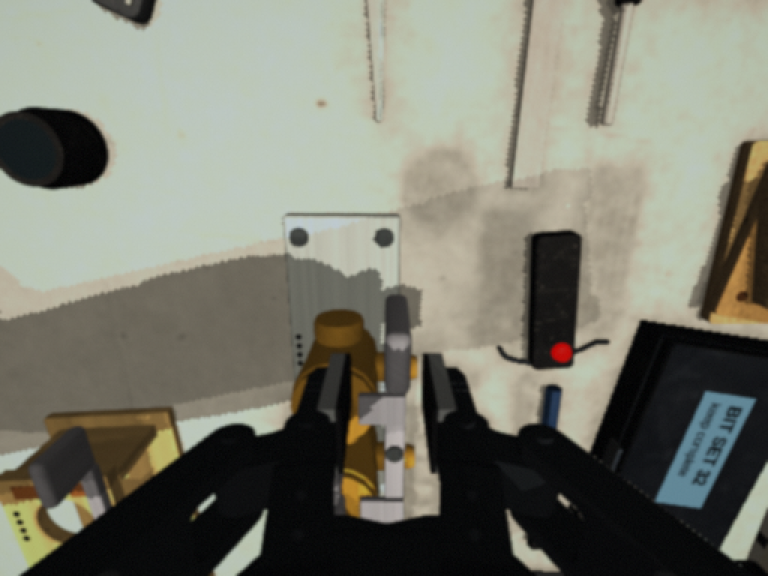

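{"op": "jog_arm", "data": {
  "moves": [
    [0.7, 0.14, 0.25, -1, 0],
    [0.7, 0, 0, -1, 0],
    [0.7, 0, 0, -1, 0],
    [1, 0, 0, 0, 0],
    [1, 0, 0, 0, 0],
    [1, 0, 0, 0, 0],
    [1, 0, 0, 0, 0],
    [1, 0, 0, 0, 0]
  ]
}}

```text
clock: 11.5
ee_pos: [0.4666, 0.4105, 0.2574]
ee_rot: [0.0, 0.915, 0.403, -0.001]
contact_force: [0.6, 1.5, -18.5]
opening: 0.0094
```

{"op": "jog_arm", "data": {
  "moves": [
    [1, -0.3, 0.27, 0, 0],
    [1, -0.3, 0.27, 0, 0],
    [1, -0.3, 0.27, 0, 0],
    [1, -0.3, 0.27, 0, 0],
    [1, -0.3, 0.27, 0, 0],
    [1, -0.3, 0.27, 0, 0],
    [1, -0.3, 0.27, 0, 0],
    [1, -0.2, 0.18, 0, 0],
    [1, 0, 0, 0, 0]
  ]
}}

```text
clock: 12.25
ee_pos: [0.4452, 0.4301, 0.2575]
ee_rot: [0.002, 0.915, 0.402, -0.0]
contact_force: [8.4, -4.7, -25.7]
opening: 0.009
```

```bash
python3 look.py e3 keeper_tab
```

```text
pos [0.4452 0.4301 0.2575] yaw 47.5 op 0.009 F [  8.4  -4.7 -25.7] T [-0.64 -1.66 -0.05] t 12.25
keeper_tab 0.64 [382. 391.] [0.443 0.429]
```

View pics/e3.png

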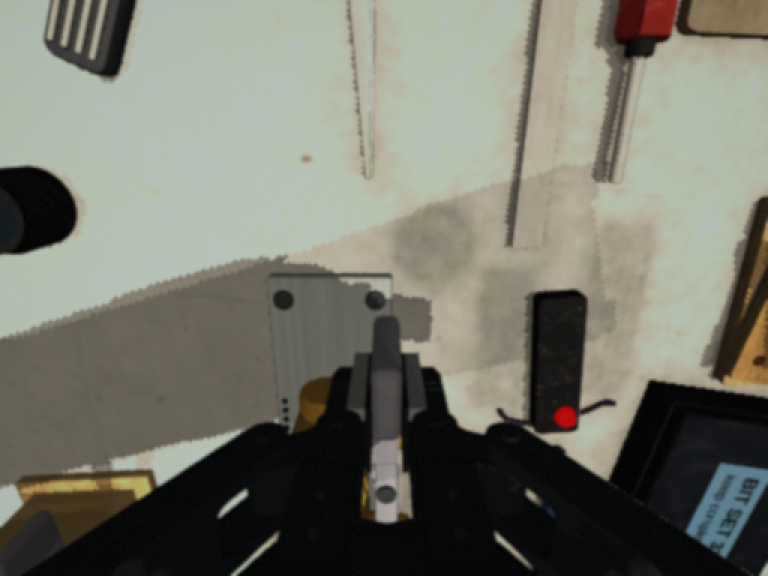

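{"op": "jog_arm", "data": {
  "moves": [
    [1, -0.22, 0.2, 0, 0],
    [1, 0, 0, 0, 0]
  ]
}}

```text
clock: 12.52
ee_pos: [0.4448, 0.4305, 0.2575]
ee_rot: [0.003, 0.916, 0.401, 0.0]
contact_force: [13.0, -9.2, -23.9]
opening: 0.009
```

```bash
python3 look.py e4
```

```text
pos [0.4448 0.4305 0.2575] yaw 47.3 op 0.009 F [ 13.   -9.2 -23.9] T [-1.6  -2.71  0.09] t 12.5167
```

{"op": "jog_arm", "data": {
  "moves": [
    [0.7, 0, 0, 0, 0],
    [0.7, 0, 0, 0, 0],
    [0.7, 0, 0, 0, 0],
    [0.6, 0, 0, 3, 0],
    [0.6, 0, 0, 3, 0],
    [0.6, 0, 0, 3, 0],
    [0.6, 1, -1.2, 0, 0],
    [0.6, 0, 0, 0, 0]
  ]
}}

```text
clock: 13.23
ee_pos: [0.453, 0.4218, 0.3523]
ee_rot: [-0.0, 0.915, 0.403, 0.003]
contact_force: [1.1, -0.8, -1.6]
opening: 0.0342
```

```bash
python3 look.py e5 plug_1_grip keeper_tab port_1
```

```text
pos [0.453  0.4218 0.3523] yaw 47.5 op 0.0342 F [ 1.1 -0.8 -1.6] T [-0.06 -0.07  0.01] t 13.2333
keeper_tab 0.91 [383. 273.] [0.443 0.43 ]
port_1 0.88 [346. 512.] [0.568 0.277]
```

View pics/e5.png

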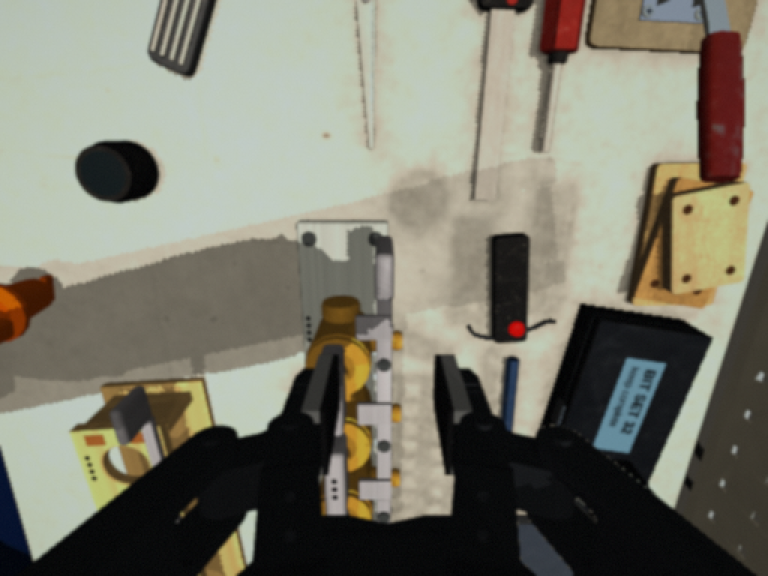

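{"op": "jog_arm", "data": {
  "moves": [
    [0.6, 2.2, -2.6, 0, 0],
    [0.6, 2.2, -2.6, 0, 0],
    [0.6, 2.2, -2.6, 0, 0],
    [0.6, 2.2, -2.6, 0, 0],
    [0.6, 2.2, -2.6, 0, 0],
    [0.6, 2.2, -2.6, -1.5, 0],
    [0.6, 2.2, -2.6, -1.5, 0],
    [0.6, 0.4, -0.6, -1.5, 0],
    [0.6, 0, 0, 0, 0]
  ]
}}

```text
clock: 14.18
ee_pos: [0.6106, 0.2302, 0.299]
ee_rot: [0.0, 0.916, 0.401, -0.003]
contact_force: [-0.5, 0.0, -1.3]
opening: 0.0339
```

```bash
python3 look.py f1 plug_1_grip port_1 valve_grip valve_hinge
```

```text
pos [0.6106 0.2302 0.299 ] yaw 47.3 op 0.0339 F [-0.5  0.  -1.3] T [-0.02  0.01  0.03] t 14.1833
plug_1_grip 0.97 [402. 339.] [0.614 0.234]
valve_grip 0.79 [320. 421.] [0.626 0.167]
valve_hinge 0.89 [394. 428.] [0.655 0.192]
```

View pics/f1.png

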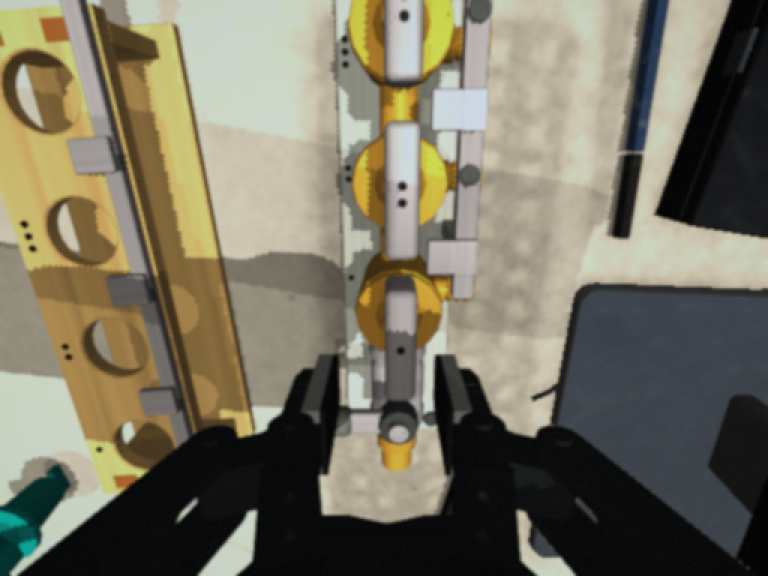

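{"op": "jog_arm", "data": {
  "moves": [
    [0.6, 0.3, 0.35, 0, 0],
    [0.6, 0, 0, -2, 0],
    [0.6, 0, 0, -2.2, 0],
    [0.6, 0, 0, 0, 0],
    [1, 0, 0, 0, 0],
    [1, 0, 0, 0, 0],
    [1, 0, 0, 0, 0],
    [1, 0, 0, 0, 0],
    [1, 0, 0, 0, 0]
  ],
  "squeeze": 70
}}

```text
clock: 15.18
ee_pos: [0.6126, 0.2376, 0.2629]
ee_rot: [0.0, 0.915, 0.403, 0.0]
contact_force: [-5.1, -2.4, 5.9]
opening: 0.0111
```

```bash
python3 look.py f2 plug_1_grip
```

```text
pos [0.6126 0.2376 0.2629] yaw 47.6 op 0.0111 F [-5.1 -2.4  5.9] T [-0.35  1.27 -0.04] t 15.1833
plug_1_grip 0.6 [384. 396.] [0.616 0.233]
```

View pics/f2.png

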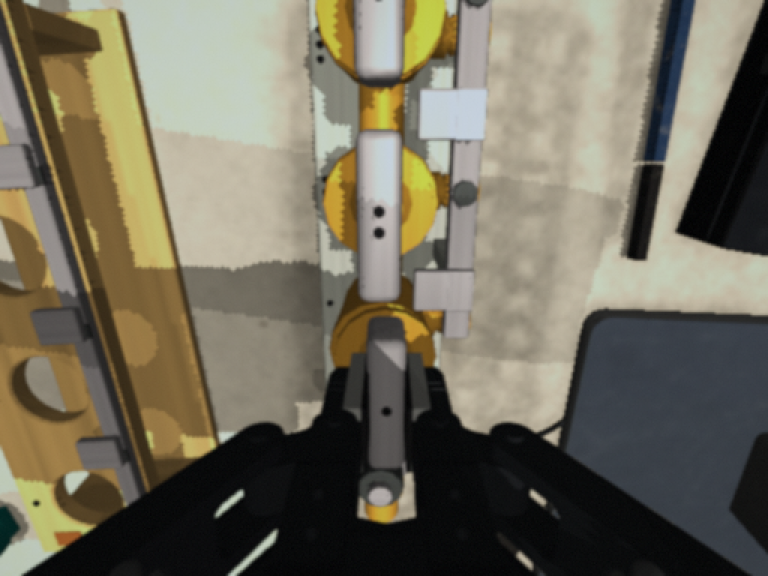

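```bash
python3 - <<'E'
from h import *
cal=get_calibration("wrist")
w=lambda x,y,z: ray("wrist",(x/1.5,y/1.5),z,cal)[:2]
for q in [(386,411),(386,320),(384,470),(379,222),(379,131),(378,300)]: print(q,np.round(w(*q,.108),4))
E
```

```text
(386, 411) [0.6147 0.2347]
(386, 320) [0.5908 0.2565]
(384, 470) [0.6318 0.2182]
(379, 222) [0.5673 0.2753]
(379, 131) [0.5495 0.2918]
(378, 300) [0.5844 0.2591]
```

{"op": "jog_arm", "data": {
  "moves": [
    [1, 0.03, 0, 0, -1.35],
    [1, 0.03, 0, 0, -1.35],
    [1, 0.03, 0, 0, -1.35],
    [1, 0.03, 0, 0, -1.35],
    [1, 0.03, 0, 0, -1.35],
    [1, 0.03, 0, 0, -1.35],
    [1, 0.03, 0, 0, -1.35],
    [1, 0.03, 0, 0, -1.35],
    [1, 0.02, 0.03, 0, -1.35],
    [1, 0, 0.03, 0, -1.35]
  ],
  "squeeze": 90
}}

```text
clock: 16.12
ee_pos: [0.6158, 0.2373, 0.263]
ee_rot: [0.0, 0.984, -0.176, 0.001]
contact_force: [-2.9, -4.9, 5.2]
opening: 0.0107
```

{"op": "jog_arm", "data": {
  "moves": [
    [1, 0, 0, 0, 0],
    [1, 0, 0, 0, 0]
  ]
}}

```text
clock: 16.28
ee_pos: [0.6159, 0.2371, 0.2629]
ee_rot: [0.001, 0.985, -0.174, 0.001]
contact_force: [-1.9, -4.6, 3.3]
opening: 0.0119
```

```bash
python3 look.py f3 plug_1_grip
```

```text
pos [0.6159 0.2371 0.2629] yaw -20.0 op 0.0119 F [-1.9 -4.6  3.3] T [-1.22  0.57  0.25] t 16.2833
plug_1_grip 0.83 [386. 399.] [0.614 0.23 ]
```

View pics/f3.png

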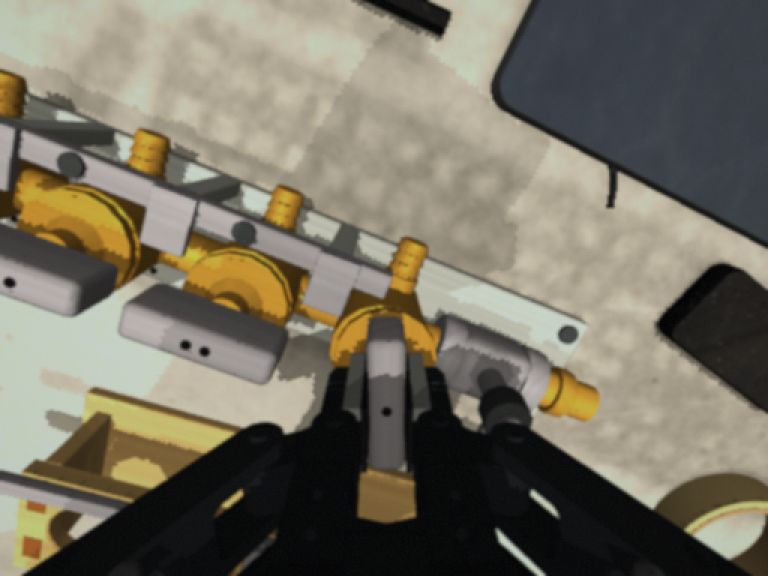

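{"op": "jog_arm", "data": {
  "moves": [
    [1, 0, 0, 0.5, 0],
    [1, 0, 0, 0.5, 0],
    [1, 0, 0, 1, 0],
    [1, 0, 0, 1, 0]
  ]
}}

```text
clock: 16.72
ee_pos: [0.6153, 0.2385, 0.293]
ee_rot: [-0.001, 0.985, -0.173, 0.0]
contact_force: [0.3, -0.2, -2.7]
opening: 0.0107
```

```bash
python3 look.py f4 plug_1_grip@.12
```

```text
pos [0.6153 0.2385 0.293 ] yaw -19.9 op 0.0107 F [ 0.3 -0.2 -2.7] T [ 0.01 -0.02 -0.  ] t 16.7167
plug_1_grip 0.98 [389. 392.] [0.614 0.231]
```

View pics/f4.png

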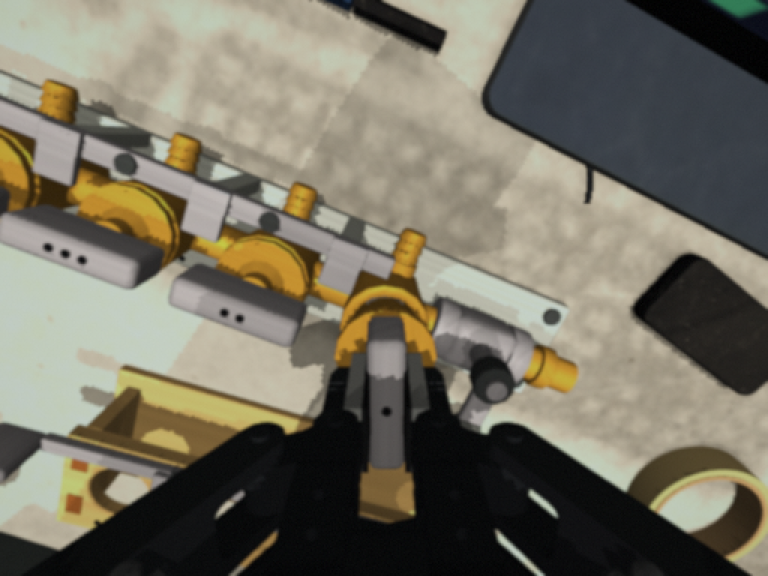

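{"op": "jog_arm", "data": {
  "moves": [
    [1, 0, 0, 2, 0],
    [1, 0, 0, 3, 0],
    [1, 0, 0, 2.5, 0],
    [1, -0.4, -1.6, 0, 1.4],
    [1, -0.4, -1.6, 0, 1.4],
    [1, -0.4, -1.6, 0, 1.4],
    [1, -0.4, -1.6, 0, 1.4],
    [1, -0.4, -1.6, 0, 1.4],
    [1, -0.4, -1.6, 0, 1.4],
    [1, -0.4, -1.6, 0, 1.4]
  ]
}}

```text
clock: 17.65
ee_pos: [0.587, 0.1255, 0.3671]
ee_rot: [-0.0, 0.967, 0.254, 0.0]
contact_force: [-0.1, -0.4, -2.1]
opening: 0.0105
```

{"op": "jog_arm", "data": {
  "moves": [
    [1, -0.4, -1.6, 0, 1.4],
    [1, -0.4, -1.6, 0, 1.4],
    [1, -0.4, -1.6, 0, 1.4],
    [1, 0, 0, 0, 0.4],
    [1, 0, 0, 0, 0],
    [1, 0, 0, 0, 0]
  ]
}}

```text
clock: 18.15
ee_pos: [0.5754, 0.0783, 0.3671]
ee_rot: [-0.0, 0.899, 0.438, 0.0]
contact_force: [0.3, 0.8, -3.1]
opening: 0.0109
```

```bash
python3 look.py f5 pocket_1 rack lock_tab
```

```text
pos [0.5754 0.0783 0.3671] yaw 52.0 op 0.0109 F [ 0.3  0.8 -3.1] T [0.03 0.02 0.01] t 18.15
pocket_1 0.7 [378. 183.] [0.529 0.108]
pocket_1 0.63 [375. 283.] [0.578 0.066]
pocket_1 0.61 [378.  71.] [0.48  0.146]
rack 0.63 [384. 130.] [0.506 0.129]
```

View pics/f5.png

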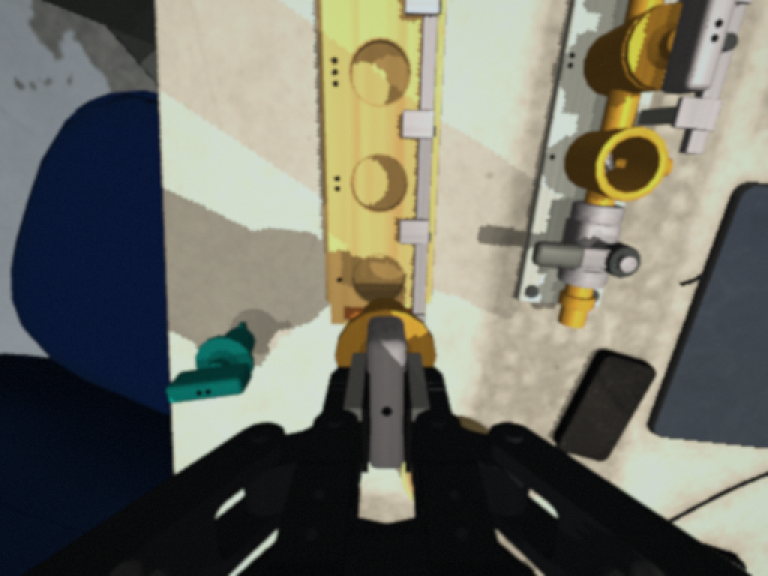

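{"op": "jog_arm", "data": {
  "moves": [
    [1, 0, -0.75, 0, 0],
    [1, 0, 0, -1.7, 0],
    [1, 0, 0, -1.7, 0],
    [1, 0, 0, -1.2, 0],
    [1, 0, 0, 0, 0],
    [1, 0, 0, 0, 0]
  ]
}}

```text
clock: 18.85
ee_pos: [0.5753, 0.0703, 0.3203]
ee_rot: [-0.0, 0.899, 0.439, -0.001]
contact_force: [0.2, 0.5, -1.5]
opening: 0.0109
```

```bash
python3 look.py f6 pocket_1
python3 - <<'E'
from h import *
im=grab_frame("scene"); cv2.imwrite("pics/f6s.png",cv2.resize(im[130:290,160:360],None,fx=4,fy=3.75,interpolation=3))
E
```

```text
pos [0.5753 0.0703 0.3203] yaw 52.1 op 0.0109 F [ 0.2  0.5 -1.5] T [-0.02  0.05  0.05] t 18.85
pocket_1 0.88 [392. 185.] [0.53  0.108]
pocket_1 0.79 [387. 296.] [0.576 0.069]
pocket_1 0.72 [390.  46.] [0.48  0.146]
```

View pics/f6.png

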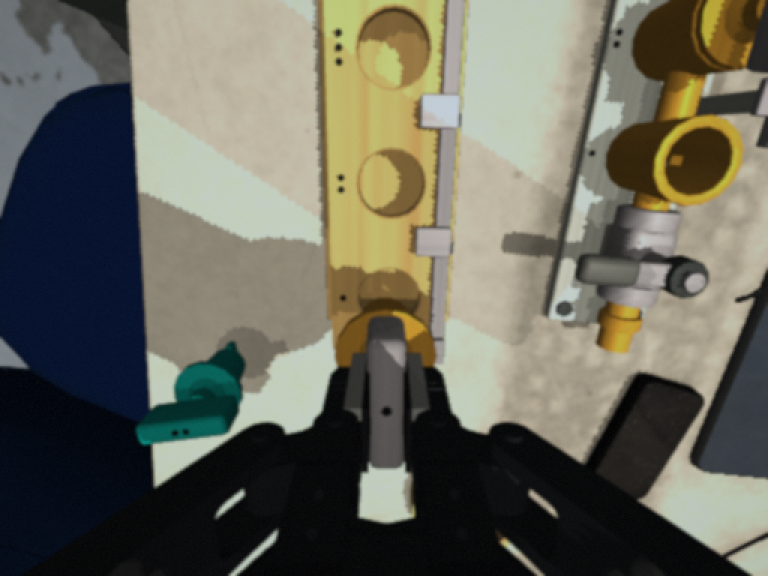

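View pics/f6s.png

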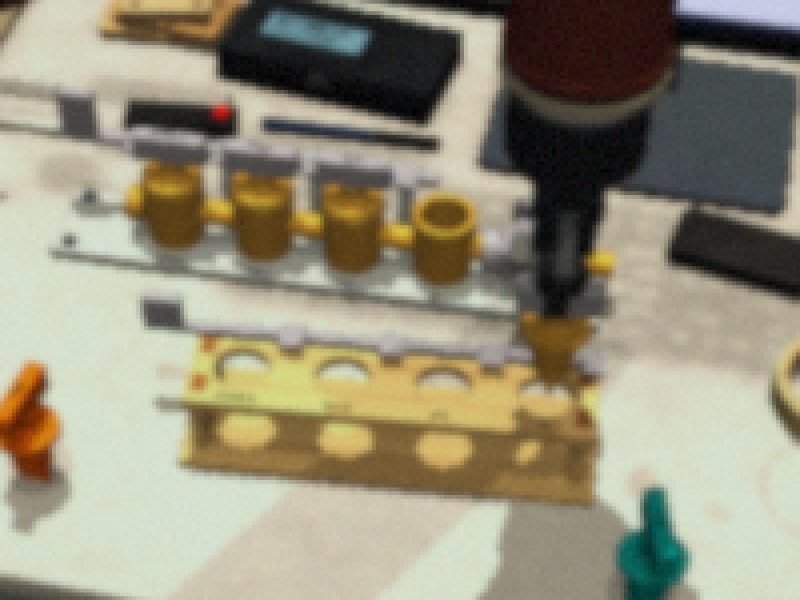

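{"op": "jog_arm", "data": {
  "moves": [
    [1, 0, 0, -1, 0],
    [1, 0, 0, -1, 0],
    [1, 0, 0, -1, 0],
    [1, 0, 0, -1, 0],
    [1, 0, 0, 0, 0]
  ]
}}

```text
clock: 19.42
ee_pos: [0.5744, 0.0701, 0.2778]
ee_rot: [-0.001, 0.899, 0.439, -0.002]
contact_force: [-1.0, -0.5, -2.4]
opening: 0.0107
```

{"op": "jog_arm", "data": {
  "moves": [
    [1, 0, 0, -0.7, 0],
    [1, 0, 0, -0.7, 0],
    [1, 0, 0, -0.5, 0],
    [1, 0, 0, 0, 0],
    [1, 0, 0, 0, 0]
  ]
}}

```text
clock: 19.83
ee_pos: [0.5753, 0.0704, 0.2615]
ee_rot: [-0.0, 0.899, 0.439, -0.0]
contact_force: [-0.6, 0.0, -2.9]
opening: 0.0109
```

```bash
python3 look.py f7 pocket_1
python3 - <<'E'
from h import *
im=grab_frame("scene"); cv2.imwrite("pics/f7s.png",cv2.resize(im[130:290,160:360],None,fx=4,fy=3.75,interpolation=3))
E
```

```text
pos [0.5753 0.0704 0.2615] yaw 52.1 op 0.0109 F [-0.6  0.  -2.9] T [-0.02  0.02 -0.03] t 19.8333
pocket_1 0.79 [393.  11.] [0.48  0.146]
pocket_1 0.76 [391. 200.] [0.529 0.107]
```

View pics/f7.png

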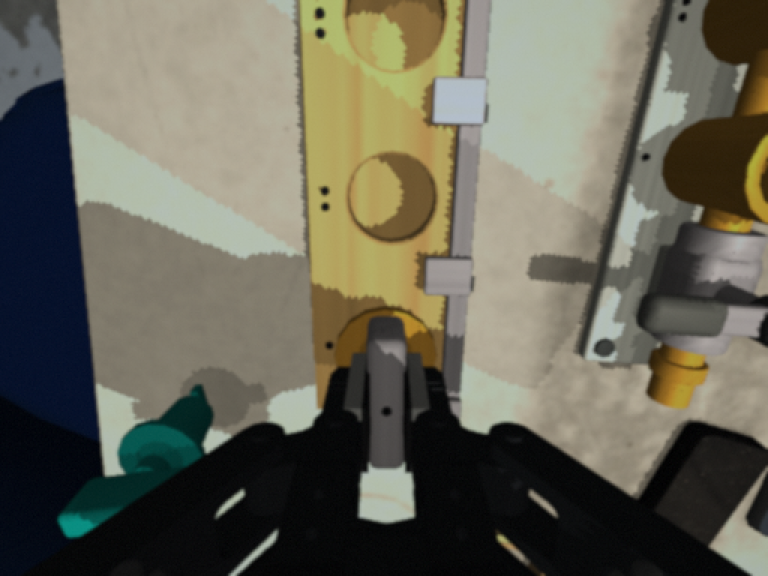

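View pics/f7s.png

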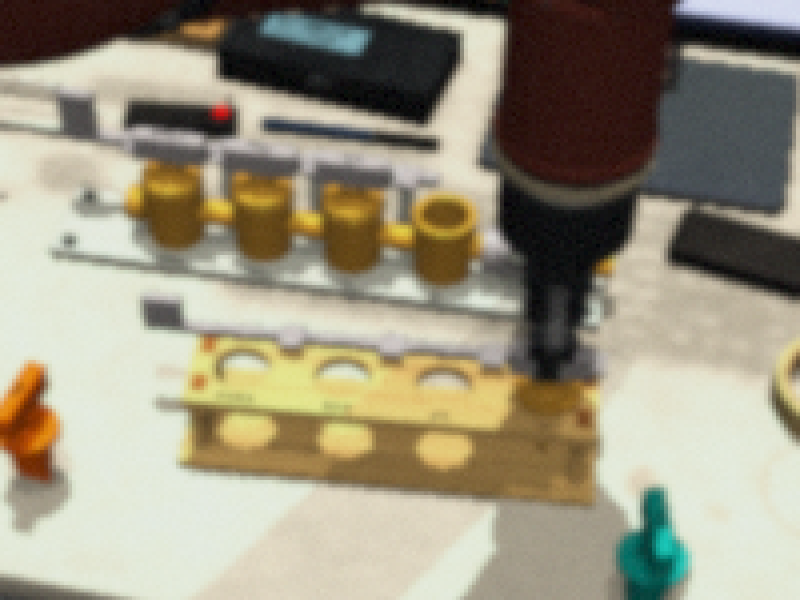

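{"op": "jog_arm", "data": {
  "moves": [
    [1, 0, 0, -0.3, 0],
    [1, 0, 0, -0.2, 0],
    [1, 0, 0, 0, 0],
    [1, 0, 0, 0, 0]
  ]
}}

```text
clock: 20.32
ee_pos: [0.5755, 0.0704, 0.2569]
ee_rot: [0.0, 0.899, 0.439, 0.0]
contact_force: [-0.7, -0.5, 1.4]
opening: 0.0107
```

{"op": "jog_arm", "data": {
  "moves": [
    [0.7, 0, 0, 0, 0],
    [0.6, 0, 0, 0, 0],
    [0.6, 0, 0, 0, 0],
    [0.6, 0, 0, 0, 0],
    [0.6, 0, 0, 1.5, 0],
    [0.6, 0, 0, 3, 0],
    [0.6, 0, 0, 3, 0],
    [0.6, 0, 0, 0, 0]
  ]
}}

```text
clock: 20.98
ee_pos: [0.5768, 0.0712, 0.3376]
ee_rot: [0.001, 0.899, 0.439, 0.004]
contact_force: [1.4, 0.7, 0.3]
opening: 0.0343
```

```bash
python3 look.py g1 plug_1_grip@.09 pocket_1
python3 - <<'E'
from h import *
im=grab_frame("scene"); cv2.imwrite("pics/g1s.png",cv2.resize(im[130:290,160:360],None,fx=4,fy=3.75,interpolation=3))
E
```

```text
pos [0.5768 0.0712 0.3376] yaw 52.1 op 0.0343 F [1.4 0.7 0.3] T [ 0.04 -0.03  0.02] t 20.9833
plug_1_grip 0.93 [377. 310.] [0.579 0.064]
pocket_1 0.82 [389.  46.] [0.481 0.148]
pocket_1 0.61 [382. 172.] [0.527 0.108]
pocket_1 0.23 [676. 153.] [0.616 0.238]
```

View pics/g1.png

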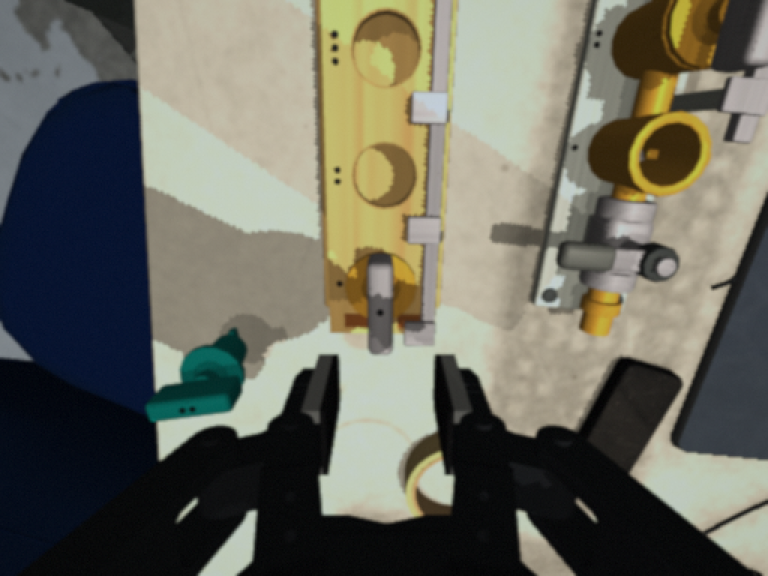

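View pics/g1s.png

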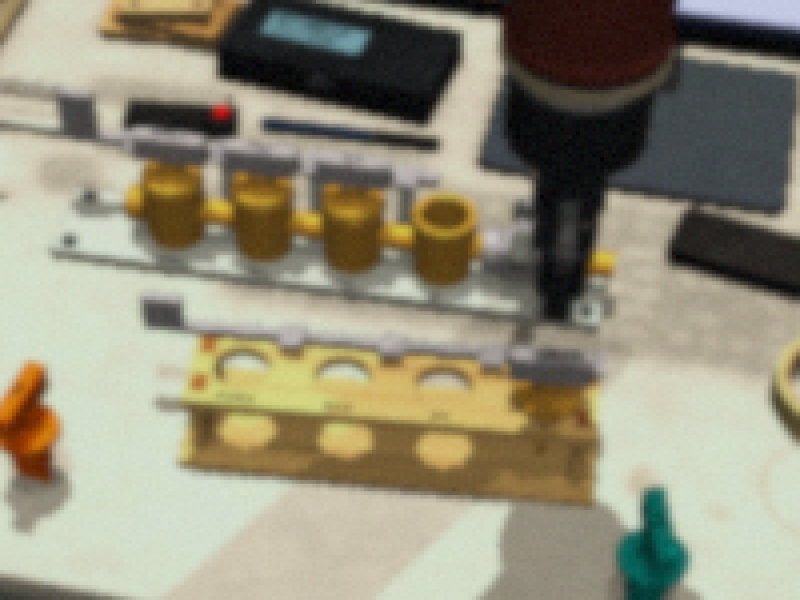

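{"op": "jog_arm", "data": {
  "moves": [
    [0.6, -0.2, 3.4, 0, -0.5],
    [0.6, -0.1, 3.4, 0, -0.4],
    [0.6, -0.2, 3.4, 0, 0],
    [0.6, -0.1, 3.4, 0, 0],
    [0.6, -0.2, 3.4, 0, 0],
    [0.6, -0.1, 3.4, -1.5, 0],
    [0.6, 0, 0, -1.7, 0],
    [0.6, 0, 0, 0, 0],
    [0.6, 0, 0, 0, 0]
  ]
}}

```text
clock: 21.93
ee_pos: [0.5659, 0.274, 0.2977]
ee_rot: [0.0, 0.915, 0.404, -0.002]
contact_force: [-1.5, -0.9, 0.9]
opening: 0.0343
```

```bash
python3 look.py g2 plug_1_grip port_1
```

```text
pos [0.5659 0.274  0.2977] yaw 47.6 op 0.0343 F [-1.5 -0.9  0.9] T [ 0.05 -0.01 -0.01] t 21.9333
plug_1_grip 0.29 [397.  10.] [0.477 0.358]
port_1 0.56 [393. 420.] [0.613 0.234]
```

View pics/g2.png

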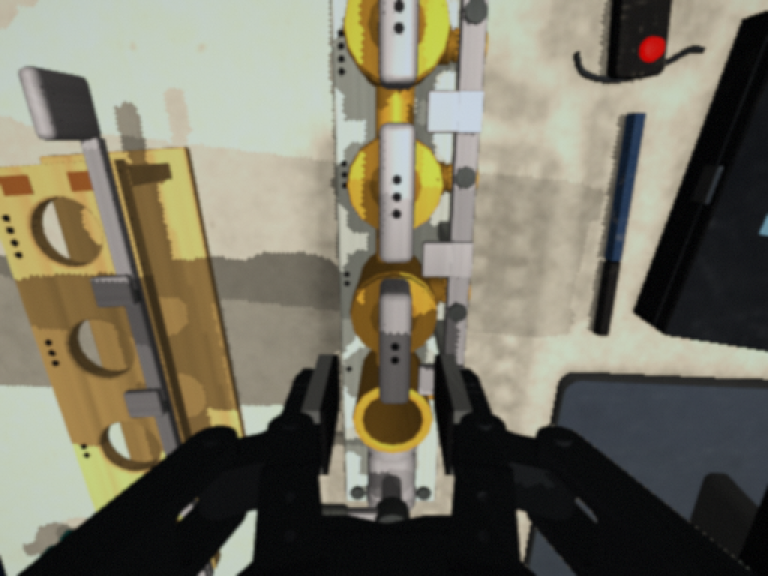

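```bash
cat > px.py <<'E'
import sys
from h import *
cal=get_calibration("wrist")
z=float(sys.argv[1])
for q in sys.argv[2:]:
    x,y=map(float,q.split(",")); print(q,np.round(ray("wrist",(x/1.5,y/1.5),z,cal)[:2],4))
E
python3 px.py .108 395,353 395,282 396,402 397,196; python3 px.py .066 393,417
```

```text
395,353 [0.5702 0.2741]
395,282 [0.5477 0.2945]
396,402 [0.5877 0.2589]
397,196 [0.524 0.317]
393,417 [0.6148 0.2334]
```

{"op": "jog_arm", "data": {
  "moves": [
    [0.6, 0.3, 0.15, -1, 0],
    [0.6, 0, 0, -1.5, 0],
    [0.6, 0, 0, -1.5, 0],
    [0.6, 0, 0, 0, 0],
    [0.6, 0, 0, 0, 0]
  ]
}}

```text
clock: 22.5
ee_pos: [0.5695, 0.2752, 0.2592]
ee_rot: [0.0, 0.915, 0.403, -0.001]
contact_force: [-0.5, -0.1, 0.3]
opening: 0.034
```

```bash
python3 look.py g3 plug_1_grip; tail -5 px.py >/dev/null
```

```text
pos [0.5695 0.2752 0.2592] yaw 47.5 op 0.034 F [-0.5 -0.1  0.3] T [-0.06 -0.01  0.  ] t 22.5
```

View pics/g3.png

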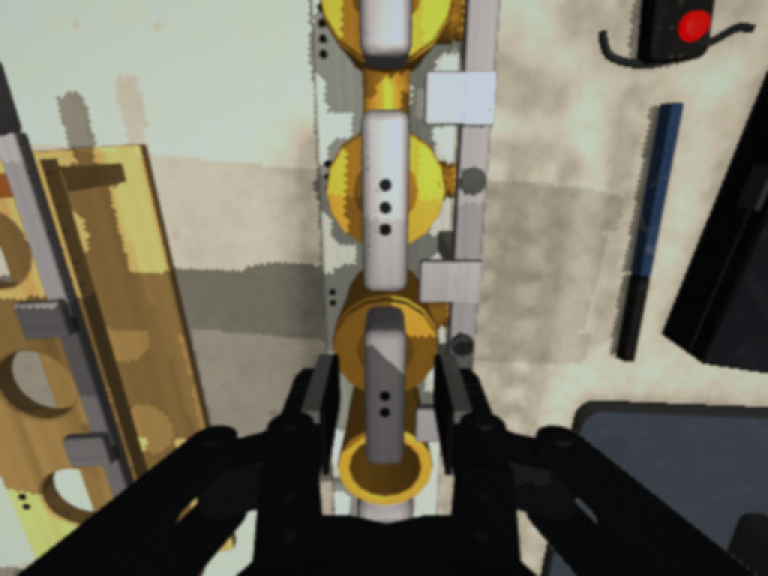

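{"op": "jog_arm", "data": {
  "moves": [
    [1, 0, 0, 0, 0],
    [1, 0, 0, 0, 0],
    [1, 0, 0, 0, 0],
    [1, 0, 0, 0, 0],
    [1, 0, 0, 0, 0],
    [1, 0, 0, 0, 0]
  ],
  "squeeze": 90
}}

```text
clock: 23.1
ee_pos: [0.5697, 0.2761, 0.2609]
ee_rot: [0.0, 0.915, 0.403, 0.001]
contact_force: [-0.3, -0.9, 6.4]
opening: 0.0111
```

{"op": "jog_arm", "data": {
  "moves": [
    [1, 0, 0, 0, -1.35],
    [1, 0, 0, 0, -1.35],
    [1, 0, 0, 0, -1.35],
    [1, 0, 0, 0, -1.35],
    [1, 0, 0, 0, -1.35],
    [1, 0, 0, 0, -1.35],
    [1, 0, 0, 0, -1.35],
    [1, 0, 0, 0, -1.35],
    [1, 0, 0, 0, -1.35],
    [1, 0, 0, 0, -1.35]
  ]
}}

```text
clock: 23.93
ee_pos: [0.569, 0.2752, 0.261]
ee_rot: [0.001, 0.984, -0.176, -0.0]
contact_force: [-8.7, -6.9, 14.0]
opening: 0.0112
```

{"op": "jog_arm", "data": {
  "moves": [
    [1, 0, 0, 0, 0],
    [1, 0, 0, 0, 0],
    [1, 0, 0, 0.5, 0],
    [1, 0, 0, 0.5, 0],
    [1, 0, 0, 1, 0],
    [1, 0, 0, 1, 0]
  ]
}}

```text
clock: 24.43
ee_pos: [0.5693, 0.2763, 0.2906]
ee_rot: [-0.0, 0.985, -0.173, -0.0]
contact_force: [-0.4, 0.1, -2.5]
opening: 0.0111
```

```bash
python3 look.py g4 plug_1_grip
```

```text
pos [0.5693 0.2763 0.2906] yaw -19.9 op 0.0111 F [-0.4  0.1 -2.5] T [-0.01 -0.02 -0.03] t 24.4333
```

View pics/g4.png

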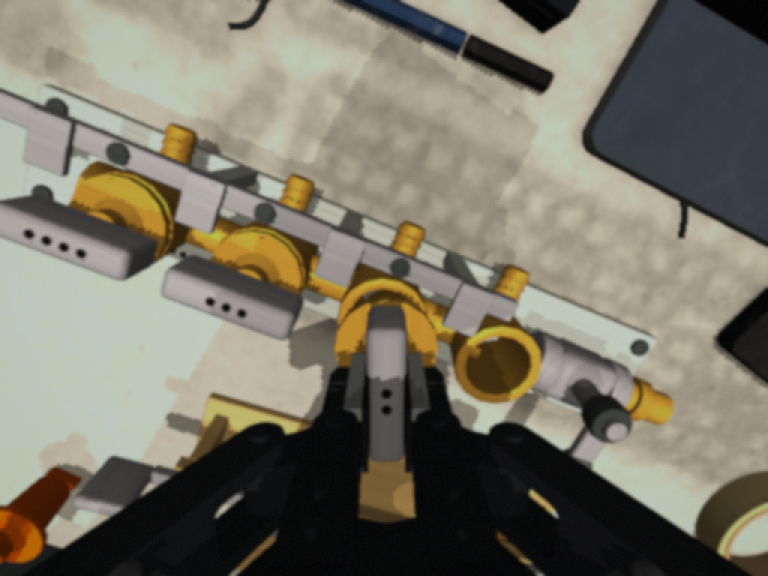

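{"op": "jog_arm", "data": {
  "moves": [
    [1, 0, 0, 2.5, 0],
    [1, 0, 0, 3, 0],
    [1, 0, 0, 2, 0],
    [1, -0.4, -1.7, 0, 1.4],
    [1, -0.4, -1.7, 0, 1.4],
    [1, -0.4, -1.7, 0, 1.4],
    [1, -0.4, -1.7, 0, 1.4],
    [1, -0.4, -1.7, 0, 1.4],
    [1, -0.4, -1.7, 0, 1.4],
    [1, -0.4, -1.7, 0, 1.4]
  ]
}}

```text
clock: 25.37
ee_pos: [0.5411, 0.1564, 0.365]
ee_rot: [-0.0, 0.967, 0.254, 0.0]
contact_force: [-0.7, -0.4, -3.3]
opening: 0.0108
```

{"op": "jog_arm", "data": {
  "moves": [
    [1, -0.4, -1.7, 0, 1.4],
    [1, -0.4, -1.7, 0, 1.4],
    [1, -0.4, -1.6, 0, 1.4],
    [1, 0, 0, 0, 0.4],
    [1, 0, 0, -2, 0],
    [1, 0, 0, -1, 0],
    [1, 0, 0, 0, 0],
    [1, 0, 0, 0, 0]
  ]
}}

```text
clock: 26.03
ee_pos: [0.5292, 0.1072, 0.3344]
ee_rot: [-0.0, 0.898, 0.439, -0.001]
contact_force: [-0.7, 1.2, -2.4]
opening: 0.011
```

```bash
python3 look.py g5 pocket_1
```

```text
pos [0.5292 0.1072 0.3344] yaw 52.1 op 0.011 F [-0.7  1.2 -2.4] T [ 0.05 -0.02  0.01] t 26.0333
pocket_1 0.9 [391.  48.] [0.432 0.184]
pocket_1 0.68 [393. 283.] [0.53 0.11]
```

View pics/g5.png

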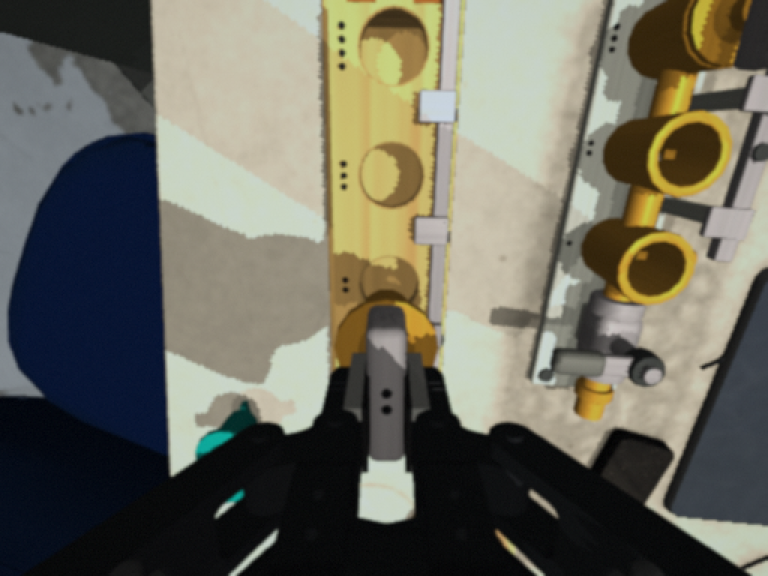

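```bash
python3 px.py .06 391,174 393,47 388,283
```

```text
391,174 [0.4814 0.1472]
393,47 [0.4337 0.1853]
388,283 [0.5292 0.108 ]
```

{"op": "jog_arm", "data": {
  "moves": [
    [1, 0, 0.1, -1, 0],
    [1, 0, 0, -1, 0],
    [1, 0, 0, -1, 0],
    [1, 0, 0, -1, 0],
    [1, 0, 0, -1, 0],
    [1, 0, 0, -1, 0],
    [1, 0, 0, -0.5, 0],
    [1, 0, 0, 0, 0]
  ]
}}

```text
clock: 26.8
ee_pos: [0.5289, 0.1077, 0.268]
ee_rot: [-0.0, 0.899, 0.439, -0.001]
contact_force: [0.4, -0.1, -3.2]
opening: 0.0113
```

{"op": "jog_arm", "data": {
  "moves": [
    [1, 0, 0, -0.7, 0],
    [1, 0, 0, -0.5, 0],
    [1, 0, 0, -0.2, 0],
    [1, 0, 0, 0, 0],
    [1, 0, 0, 0, 0]
  ]
}}

```text
clock: 27.22
ee_pos: [0.5294, 0.1079, 0.2558]
ee_rot: [0.0, 0.899, 0.439, 0.0]
contact_force: [0.3, -0.3, -2.6]
opening: 0.0109
```

```bash
python3 look.py g6
python3 - <<'E'
from h import *
im=grab_frame("scene"); cv2.imwrite("pics/g6s.png",cv2.resize(im[130:290,160:360],None,fx=4,fy=3.75,interpolation=3))
E
```

```text
pos [0.5294 0.1079 0.2558] yaw 52.1 op 0.0109 F [ 0.3 -0.3 -2.6] T [0.04 0.01 0.04] t 27.2167
```

View pics/g6s.png

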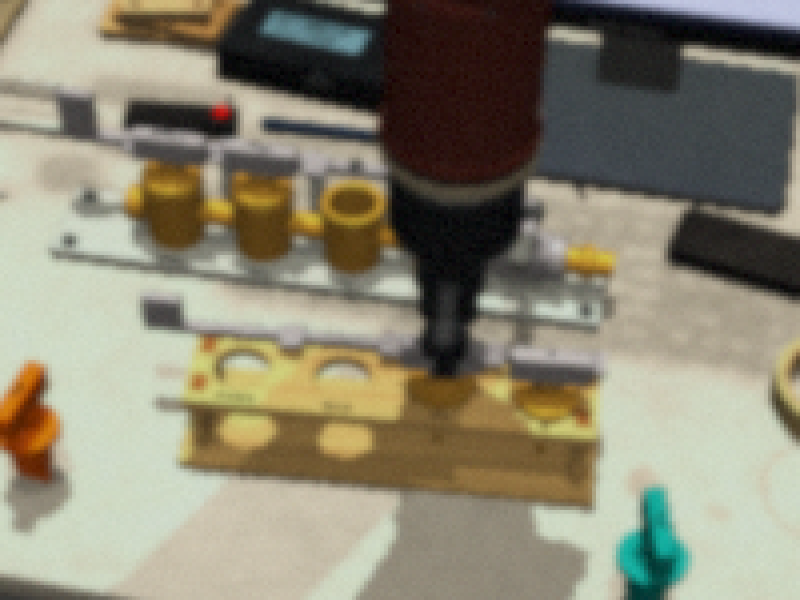

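Nearly touching; lower 3 mm until contact, then release.

{"op": "jog_arm", "data": {
  "moves": [
    [1, 0, 0, -0.2, 0],
    [1, 0, 0, -0.1, 0],
    [1, 0, 0, 0, 0],
    [1, 0, 0, 0, 0]
  ]
}}

```text
clock: 27.65
ee_pos: [0.5297, 0.1081, 0.2548]
ee_rot: [0.001, 0.899, 0.439, 0.001]
contact_force: [-7.9, -2.0, 17.7]
opening: 0.011
```

{"op": "jog_arm", "data": {
  "moves": [
    [0.7, 0, 0, 0.1, 0],
    [0.6, 0, 0, 0, 0],
    [0.6, 0, 0, 0, 0],
    [0.6, 0, 0, 0, 0],
    [0.6, 0, 0, 1.5, 0],
    [0.6, 0, 0, 3, 0],
    [0.6, 0, 0, 3, 0],
    [0.6, 0, 0, 0, 0]
  ]
}}

```text
clock: 28.32
ee_pos: [0.5309, 0.1087, 0.3342]
ee_rot: [0.001, 0.899, 0.439, 0.004]
contact_force: [0.6, 0.5, 0.4]
opening: 0.0345
```

```bash
python3 look.py g7 plug_1_grip@.09
python3 - <<'E'
from h import *
im=grab_frame("scene"); cv2.imwrite("pics/g7s.png",cv2.resize(im[130:290,160:360],None,fx=4,fy=3.75,interpolation=3))
E
```

```text
pos [0.5309 0.1087 0.3342] yaw 52.1 op 0.0345 F [0.6 0.5 0.4] T [-0.   -0.05 -0.02] t 28.3167
plug_1_grip 0.62 [374. 409.] [0.578 0.064]
```

View pics/g7.png

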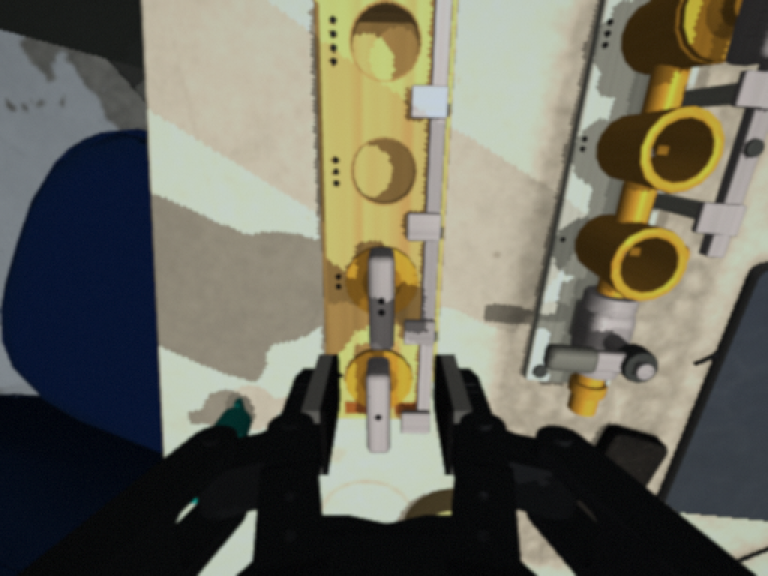

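View pics/g7s.png

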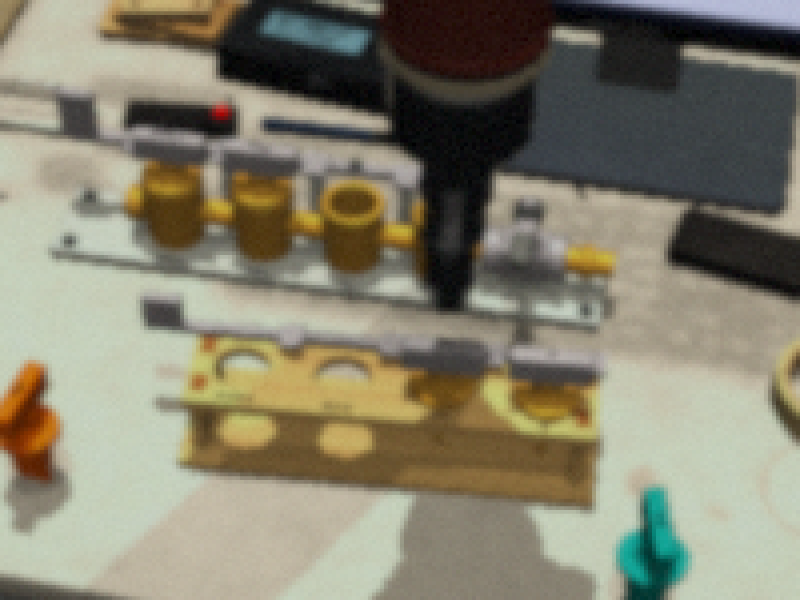

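{"op": "jog_arm", "data": {
  "moves": [
    [0.6, -0.1, 3.5, 0, -0.5],
    [0.6, -0.1, 3.5, 0, -0.4],
    [0.6, -0.1, 3.5, 0, 0],
    [0.6, -0.1, 3.5, 0, 0],
    [0.6, -0.1, 3.4, 0, 0],
    [0.6, -0.2, 3.4, -1.5, 0],
    [0.6, 0, 0, -2, 0],
    [0.6, 0, 0, 0, 0],
    [0.6, 0, 0, 0, 0]
  ]
}}

```text
clock: 29.22
ee_pos: [0.5218, 0.3154, 0.2915]
ee_rot: [0.0, 0.915, 0.404, -0.002]
contact_force: [0.4, -0.5, -0.2]
opening: 0.0344
```

```bash
python3 look.py i1 plug_1_grip
```

```text
pos [0.5218 0.3154 0.2915] yaw 47.6 op 0.0344 F [ 0.4 -0.5 -0.2] T [-0.04 -0.05  0.04] t 29.2167
```

View pics/i1.png

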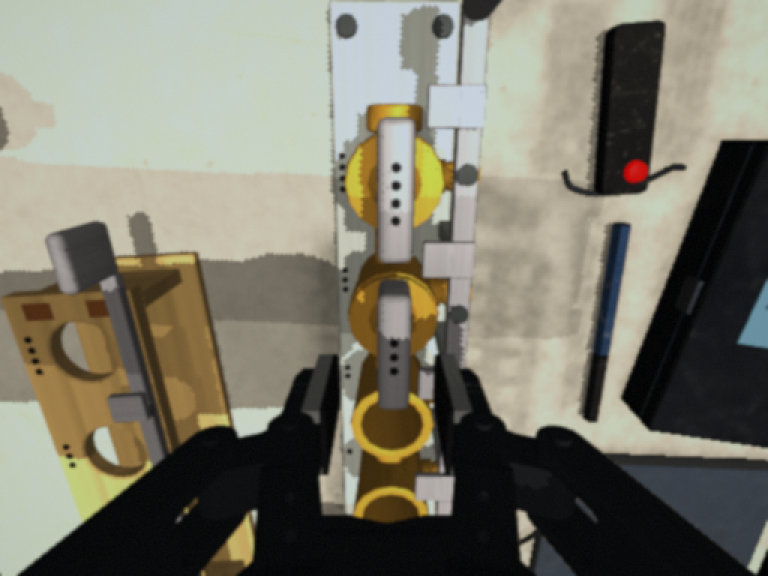

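```bash
python3 px.py .108 394,358 396,194
```

```text
394,358 [0.5247 0.3161]
396,194 [0.4782 0.3592]
```

{"op": "jog_arm", "data": {
  "moves": [
    [0.6, 0.2, 0.2, -1, 0],
    [0.6, 0, 0, -1.3, 0],
    [0.6, 0, 0, -1, 0],
    [0.6, 0, 0, 0, 0],
    [0.6, 0, 0, 0, 0]
  ]
}}

```text
clock: 29.73
ee_pos: [0.5241, 0.3174, 0.2597]
ee_rot: [0.0, 0.915, 0.403, -0.001]
contact_force: [-0.4, 0.3, 0.2]
opening: 0.0343
```

```bash
python3 look.py i2
```

```text
pos [0.5241 0.3174 0.2597] yaw 47.5 op 0.0343 F [-0.4  0.3  0.2] T [ 0.05 -0.03 -0.03] t 29.7333
```

View pics/i2.png

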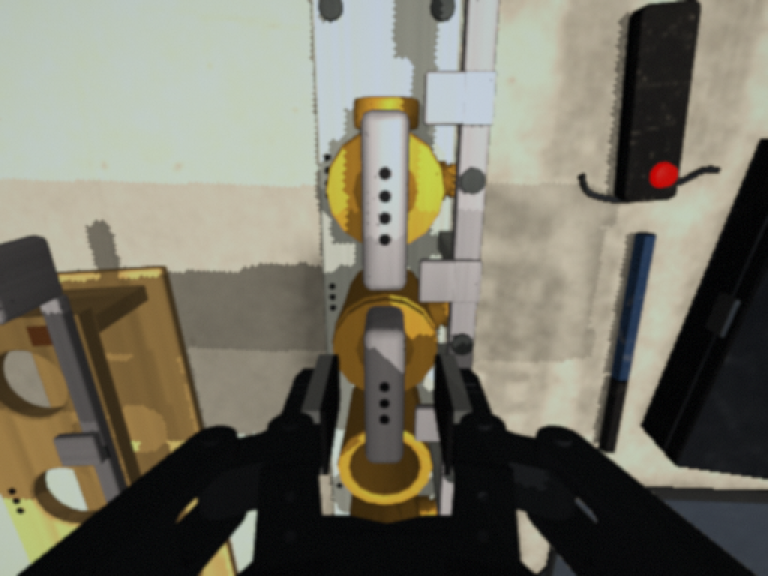

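{"op": "jog_arm", "data": {
  "moves": [
    [1, 0, 0, 0, 0],
    [1, 0, 0, 0, 0],
    [1, 0, 0, 0, 0],
    [1, 0, 0, 0, 0],
    [1, 0, 0, 0, 0],
    [1, 0, 0, 0, 0]
  ],
  "squeeze": 90
}}

```text
clock: 30.28
ee_pos: [0.5245, 0.3181, 0.2614]
ee_rot: [0.0, 0.915, 0.403, 0.0]
contact_force: [-1.2, -1.1, 5.9]
opening: 0.0111
```

{"op": "jog_arm", "data": {
  "moves": [
    [1, 0, 0, 0, -1.35],
    [1, 0, 0, 0, -1.35],
    [1, 0, 0, 0, -1.35],
    [1, 0, 0, 0, -1.35],
    [1, 0, 0, 0, -1.35],
    [1, 0, 0, 0, -1.35],
    [1, 0, 0, 0, -1.35],
    [1, 0, 0, 0, -1.35],
    [1, 0, 0, 0, -1.35],
    [1, 0, 0, 0, -1.35]
  ]
}}

```text
clock: 31.12
ee_pos: [0.5235, 0.3173, 0.2615]
ee_rot: [0.002, 0.984, -0.175, -0.001]
contact_force: [-8.9, -7.3, 16.4]
opening: 0.0109
```

{"op": "jog_arm", "data": {
  "moves": [
    [1, 0, 0, 0, 0],
    [1, 0, 0, 0, 0],
    [1, 0, 0, 0.5, 0],
    [1, 0, 0, 0.5, 0],
    [1, 0, 0, 1, 0],
    [1, 0, 0, 1, 0]
  ]
}}

```text
clock: 31.62
ee_pos: [0.5243, 0.3182, 0.2915]
ee_rot: [-0.0, 0.985, -0.173, -0.0]
contact_force: [-0.9, -0.0, -2.1]
opening: 0.0109
```

```bash
python3 look.py i4
```

```text
pos [0.5243 0.3182 0.2915] yaw -19.9 op 0.0109 F [-0.9 -0.  -2.1] T [ 0.04 -0.04 -0.  ] t 31.6167
```

View pics/i4.png

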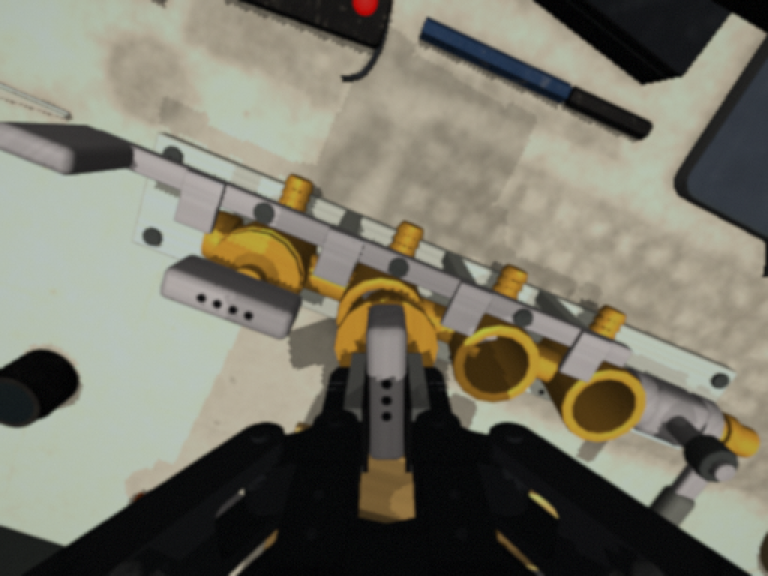

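{"op": "jog_arm", "data": {
  "moves": [
    [1, 0, 0, 2.5, 0],
    [1, 0, 0, 3, 0],
    [1, 0, 0, 2, 0],
    [1, -0.44, -1.72, 0, 1.4],
    [1, -0.44, -1.72, 0, 1.4],
    [1, -0.44, -1.72, 0, 1.4],
    [1, -0.44, -1.72, 0, 1.4],
    [1, -0.44, -1.72, 0, 1.4],
    [1, -0.44, -1.72, 0, 1.4],
    [1, -0.44, -1.72, 0, 1.4]
  ]
}}

```text
clock: 32.5
ee_pos: [0.4934, 0.1971, 0.3666]
ee_rot: [-0.0, 0.967, 0.254, 0.001]
contact_force: [-0.1, -0.1, -2.0]
opening: 0.0112
```

{"op": "jog_arm", "data": {
  "moves": [
    [1, -0.44, -1.72, 0, 1.4],
    [1, -0.44, -1.72, 0, 1.4],
    [1, -0.44, -1.72, 0, 1.4],
    [1, 0, 0, 0, 0.4],
    [1, 0, 0, -2, 0],
    [1, 0, 0, -1, 0],
    [1, 0, 0, 0, 0],
    [1, 0, 0, 0, 0]
  ]
}}

```text
clock: 33.17
ee_pos: [0.4802, 0.1462, 0.3357]
ee_rot: [-0.0, 0.898, 0.439, -0.0]
contact_force: [0.2, -0.9, -1.8]
opening: 0.0112
```

```bash
python3 look.py i5 pocket_1 lock_tab
```

```text
pos [0.4802 0.1462 0.3357] yaw 52.1 op 0.0112 F [ 0.2 -0.9 -1.8] T [-0.01 -0.08  0.01] t 33.1667
pocket_1 0.67 [387. 178.] [0.432 0.183]
pocket_1 0.6 [385. 284.] [0.479 0.145]
pocket_1 0.19 [663. 270.] [0.571 0.277]
lock_tab 0.95 [451.  60.] [0.407 0.24 ]
```

View pics/i5.png

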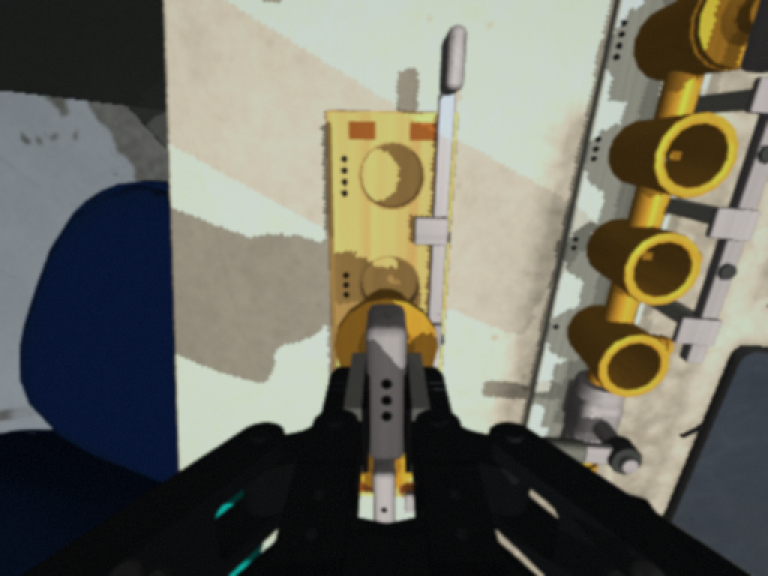

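{"op": "jog_arm", "data": {
  "moves": [
    [1, 0.05, 0.08, -1, 0],
    [1, 0, 0, -1, 0],
    [1, 0, 0, -1, 0],
    [1, 0, 0, -1, 0],
    [1, 0, 0, -1, 0],
    [1, 0, 0, -1, 0],
    [1, 0, 0, -0.5, 0],
    [1, 0, 0, 0, 0]
  ]
}}

```text
clock: 33.98
ee_pos: [0.4804, 0.1465, 0.2691]
ee_rot: [-0.0, 0.899, 0.439, -0.001]
contact_force: [0.3, -0.7, -2.4]
opening: 0.0108
```

{"op": "jog_arm", "data": {
  "moves": [
    [1, 0, 0, -0.7, 0],
    [1, 0, 0, -0.5, 0],
    [1, 0, 0, -0.2, 0],
    [1, 0, 0, 0, 0],
    [1, 0, 0, 0, 0]
  ]
}}

```text
clock: 34.4
ee_pos: [0.4809, 0.1467, 0.2568]
ee_rot: [-0.0, 0.899, 0.439, 0.0]
contact_force: [-0.6, 0.2, -1.9]
opening: 0.0111
```

{"op": "jog_arm", "data": {
  "moves": [
    [1, 0, 0, -0.2, 0],
    [1, 0, 0, -0.1, 0],
    [1, 0, 0, 0, 0],
    [1, 0, 0, 0, 0]
  ]
}}

```text
clock: 34.73
ee_pos: [0.4812, 0.1469, 0.2553]
ee_rot: [0.0, 0.899, 0.439, 0.001]
contact_force: [-5.9, -3.0, 12.7]
opening: 0.0107
```

{"op": "jog_arm", "data": {
  "moves": [
    [0.7, 0, 0, 0.1, 0],
    [0.6, 0, 0, 0, 0],
    [0.6, 0, 0, 0, 0],
    [0.6, 0, 0, 0, 0],
    [0.6, 0, 0, 1.5, 0],
    [0.6, 0, 0, 3, 0],
    [0.6, 0, 0, 3, 0],
    [0.6, 0, 0, 0, 0]
  ]
}}

```text
clock: 35.4
ee_pos: [0.4823, 0.1476, 0.335]
ee_rot: [0.001, 0.899, 0.439, 0.004]
contact_force: [1.3, 1.2, 0.8]
opening: 0.0342
```

```bash
python3 look.py i7 plug_1_grip@.09 pocket_1
python3 - <<'E'
from h import *
im=grab_frame("scene"); cv2.imwrite("pics/i7s.png",cv2.resize(im[130:290,160:360],None,fx=4,fy=3.75,interpolation=3))
E
```

```text
pos [0.4823 0.1476 0.335 ] yaw 52.1 op 0.0342 F [1.3 1.2 0.8] T [ 0.06 -0.09 -0.01] t 35.4
plug_1_grip 0.89 [375. 493.] [0.578 0.066]
pocket_1 0.8 [383. 177.] [0.434 0.184]
pocket_1 0.34 [658. 263.] [0.57  0.279]
```

View pics/i7.png

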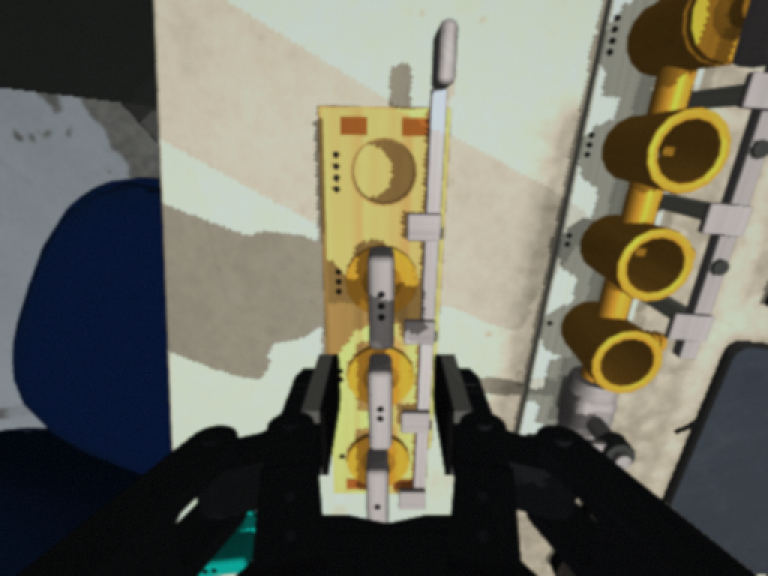

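View pics/i7s.png

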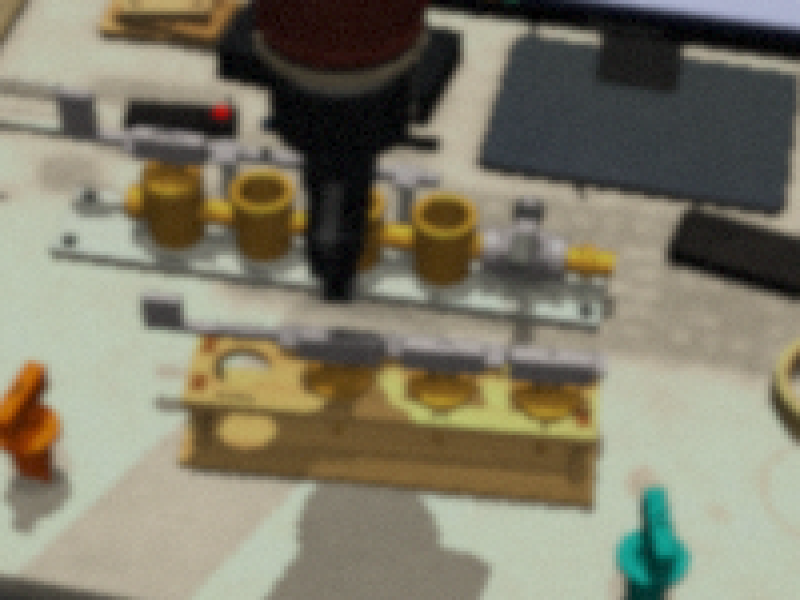

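{"op": "jog_arm", "data": {
  "moves": [
    [0.6, 0, 3.5, 0, -0.5],
    [0.6, 0, 3.5, 0, -0.4],
    [0.6, 0, 3.5, 0, 0],
    [0.6, -0.1, 3.5, 0, 0],
    [0.6, -0.1, 3.5, 0, 0],
    [0.6, -0.1, 3.6, -1.5, 0],
    [0.6, 0, 0, -2, 0],
    [0.6, 0, 0, 0, 0],
    [0.6, 0, 0, 0, 0]
  ]
}}

```text
clock: 36.35
ee_pos: [0.4773, 0.3572, 0.2925]
ee_rot: [0.0, 0.915, 0.404, -0.002]
contact_force: [0.3, -0.2, 0.4]
opening: 0.0339
```

```bash
python3 look.py j1 plug_1_grip
```

```text
pos [0.4773 0.3572 0.2925] yaw 47.6 op 0.0339 F [ 0.3 -0.2  0.4] T [ 0.01 -0.01 -0.07] t 36.35
```

View pics/j1.png

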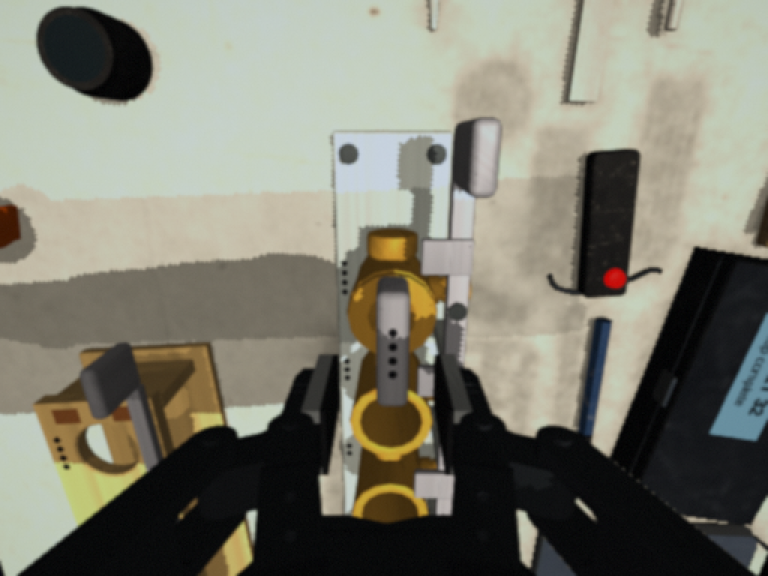

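```bash
python3 px.py .108 393,353
```

```text
393,353 [0.4787 0.3588]
```

{"op": "jog_arm", "data": {
  "moves": [
    [0.6, 0.2, 0.18, -1, 0],
    [0.6, 0, 0, -1.3, 0],
    [0.6, 0, 0, -1.1, 0],
    [0.6, 0, 0, 0, 0],
    [0.6, 0, 0, 0, 0]
  ]
}}

```text
clock: 36.87
ee_pos: [0.4796, 0.359, 0.2596]
ee_rot: [0.0, 0.915, 0.403, -0.001]
contact_force: [-0.3, -0.3, -0.3]
opening: 0.0343
```

```bash
python3 look.py j2
```

```text
pos [0.4796 0.359  0.2596] yaw 47.5 op 0.0343 F [-0.3 -0.3 -0.3] T [-0.   -0.02  0.03] t 36.8667
```

View pics/j2.png

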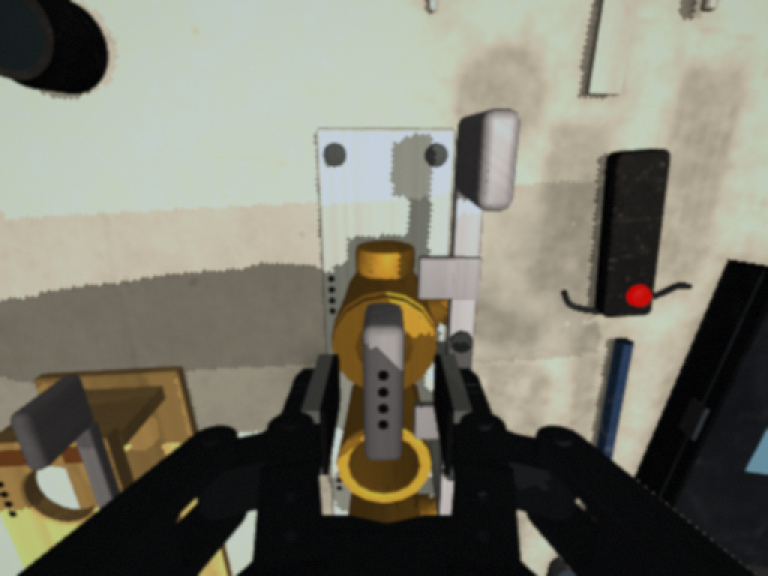

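{"op": "jog_arm", "data": {
  "moves": [
    [1, 0, 0, 0, 0],
    [1, 0, 0, 0, 0],
    [1, 0, 0, 0, 0],
    [1, 0, 0, 0, 0],
    [1, 0, 0, 0, 0],
    [1, 0, 0, 0, 0]
  ],
  "squeeze": 90
}}

```text
clock: 37.42
ee_pos: [0.4798, 0.3595, 0.2614]
ee_rot: [0.0, 0.915, 0.403, 0.0]
contact_force: [-1.9, -2.5, 6.1]
opening: 0.0109
```

{"op": "jog_arm", "data": {
  "moves": [
    [1, 0, 0, 0, -1.35],
    [1, 0, 0, 0, -1.35],
    [1, 0, 0, 0, -1.35],
    [1, 0, 0, 0, -1.35],
    [1, 0, 0, 0, -1.35],
    [1, 0, 0, 0, -1.35],
    [1, 0, 0, 0, -1.35],
    [1, 0, 0, 0, -1.35],
    [1, 0, 0, 0, -1.35],
    [1, 0, 0, 0, -1.35]
  ]
}}

```text
clock: 38.25
ee_pos: [0.4782, 0.3589, 0.2616]
ee_rot: [0.002, 0.985, -0.175, -0.001]
contact_force: [-14.1, -10.5, 19.1]
opening: 0.0112
```

{"op": "jog_arm", "data": {
  "moves": [
    [1, 0, 0, 0, 0],
    [1, 0, 0, 0, 0],
    [1, 0, 0, 0.5, 0],
    [1, 0, 0, 0.5, 0],
    [1, 0, 0, 1, 0],
    [1, 0, 0, 1, 0]
  ]
}}

```text
clock: 38.75
ee_pos: [0.4797, 0.3594, 0.2911]
ee_rot: [0.0, 0.985, -0.173, -0.0]
contact_force: [-1.3, -2.1, -2.5]
opening: 0.0109
```

```bash
python3 look.py j4
```

```text
pos [0.4797 0.3594 0.2911] yaw -19.9 op 0.0109 F [-1.3 -2.1 -2.5] T [-0.51  0.43 -0.03] t 38.75
```

View pics/j4.png

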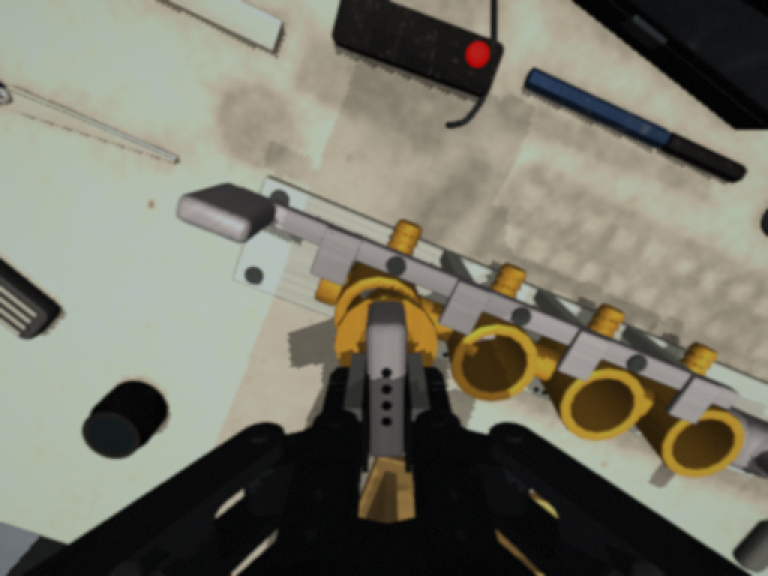

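{"op": "jog_arm", "data": {
  "moves": [
    [1, 0, 0, 2.5, 0],
    [1, 0, 0, 3, 0],
    [1, 0, 0, 2, 0],
    [1, -0.46, -1.74, 0, 1.4],
    [1, -0.46, -1.74, 0, 1.4],
    [1, -0.46, -1.74, 0, 1.4],
    [1, -0.46, -1.74, 0, 1.4],
    [1, -0.46, -1.74, 0, 1.4],
    [1, -0.46, -1.74, 0, 1.4],
    [1, -0.46, -1.74, 0, 1.4]
  ]
}}

```text
clock: 39.63
ee_pos: [0.4478, 0.2375, 0.3672]
ee_rot: [-0.001, 0.967, 0.254, 0.002]
contact_force: [0.2, 0.1, -2.1]
opening: 0.011
```

{"op": "jog_arm", "data": {
  "moves": [
    [1, -0.46, -1.74, 0, 1.4],
    [1, -0.46, -1.74, 0, 1.4],
    [1, -0.46, -1.74, 0, 1.4],
    [1, 0, 0, 0, 0.4],
    [1, 0, 0, -2, 0],
    [1, 0, 0, -1, 0],
    [1, 0, 0, 0, 0],
    [1, 0, 0, 0, 0]
  ]
}}

```text
clock: 40.3
ee_pos: [0.4339, 0.1858, 0.336]
ee_rot: [-0.0, 0.898, 0.439, -0.0]
contact_force: [-0.5, -0.6, -1.4]
opening: 0.0107
```

```bash
python3 look.py j5 pocket_1 lock_tab
```

```text
pos [0.4339 0.1858 0.336 ] yaw 52.1 op 0.0107 F [-0.5 -0.6 -1.4] T [-0.04 -0.01  0.03] t 40.3
pocket_1 0.86 [383. 286.] [0.433 0.183]
pocket_1 0.56 [377. 528.] [0.575 0.066]
lock_tab 0.62 [441. 197.] [0.408 0.24 ]
```

View pics/j5.png

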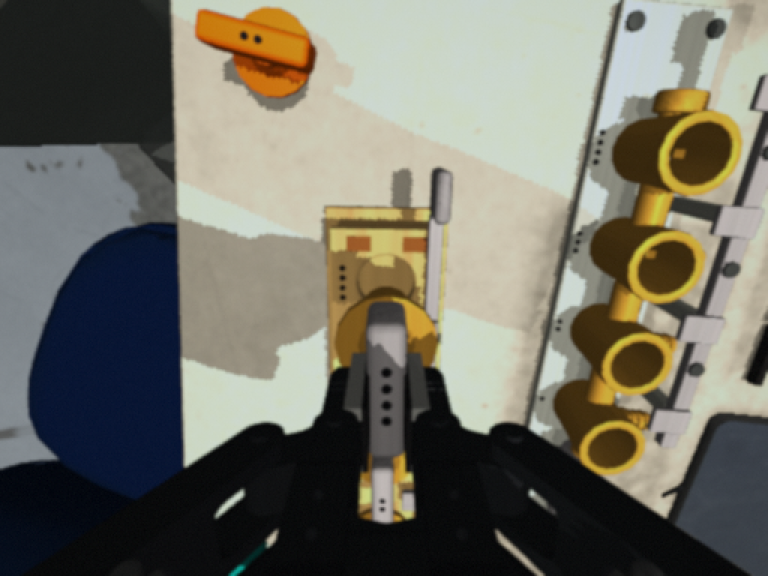

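{"op": "jog_arm", "data": {
  "moves": [
    [1, -0.08, -0.05, -1, 0],
    [1, 0, 0, -1, 0],
    [1, 0, 0, -1, 0],
    [1, 0, 0, -1, 0],
    [1, 0, 0, -1, 0],
    [1, 0, 0, -1, 0],
    [1, 0, 0, -0.5, 0],
    [1, 0, 0, 0, 0]
  ]
}}

```text
clock: 41.12
ee_pos: [0.4326, 0.1848, 0.2691]
ee_rot: [-0.0, 0.899, 0.439, -0.001]
contact_force: [-0.5, -0.5, -1.9]
opening: 0.0115
```

{"op": "jog_arm", "data": {
  "moves": [
    [1, 0, 0, -0.7, 0],
    [1, 0, 0, -0.5, 0],
    [1, 0, 0, -0.2, 0],
    [1, 0, 0, 0, 0],
    [1, 0, 0, 0, 0]
  ]
}}

```text
clock: 41.53
ee_pos: [0.4331, 0.185, 0.2568]
ee_rot: [0.0, 0.899, 0.439, 0.0]
contact_force: [-0.1, -0.3, -1.9]
opening: 0.0112
```

{"op": "jog_arm", "data": {
  "moves": [
    [1, 0, 0, -0.2, 0],
    [1, 0, 0, -0.1, 0],
    [1, 0, 0, 0, 0],
    [1, 0, 0, 0, 0]
  ]
}}

```text
clock: 41.87
ee_pos: [0.4334, 0.1852, 0.2553]
ee_rot: [0.0, 0.899, 0.439, 0.001]
contact_force: [-4.8, -1.7, 15.0]
opening: 0.011
```

{"op": "jog_arm", "data": {
  "moves": [
    [0.7, 0, 0, 0.1, 0],
    [0.6, 0, 0, 0, 0],
    [0.6, 0, 0, 0, 0],
    [0.6, 0, 0, 0, 0],
    [0.6, 0, 0, 1.5, 0],
    [0.6, 0, 0, 3, 0],
    [0.6, 0, 0, 3, 0],
    [0.6, 0, 0, 0, 0]
  ]
}}

```text
clock: 42.53
ee_pos: [0.4344, 0.1859, 0.3349]
ee_rot: [0.0, 0.899, 0.439, 0.004]
contact_force: [1.3, 0.3, -0.2]
opening: 0.0343
```

```bash
python3 look.py j7 plug_1_grip@.09 lock_tab
python3 - <<'E'
from h import *
im=grab_frame("scene"); cv2.imwrite("pics/j7s.png",cv2.resize(im[130:290,160:360],None,fx=4,fy=3.75,interpolation=3))
E
```

```text
pos [0.4344 0.1859 0.3349] yaw 52.1 op 0.0343 F [ 1.3  0.3 -0.2] T [ 0.03 -0.06 -0.  ] t 42.5333
lock_tab 0.93 [437. 194.] [0.408 0.239]
lock_tab 0.66 [698. 149.] [0.469 0.352]
```

View pics/j7.png

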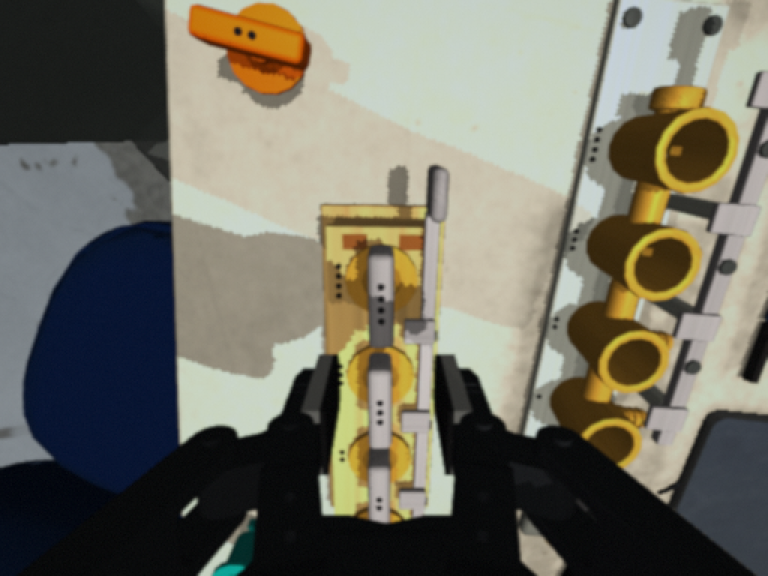

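View pics/j7s.png

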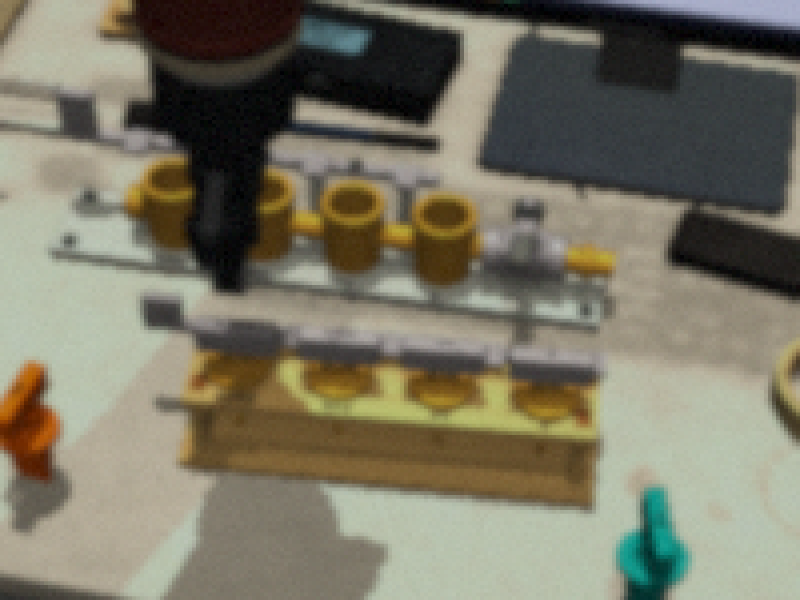

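{"op": "jog_arm", "data": {
  "moves": [
    [0.7, -1.3, 2.7, 0, 0],
    [0.7, -1.3, 2.7, 0, 0],
    [0.7, 0, 0, -2.5, 0],
    [0.7, 0, 0, -2.5, 0],
    [0.7, 0, 0, 0, 0],
    [0.7, 0, 0, 0, 0]
  ]
}}

```text
clock: 43.23
ee_pos: [0.4064, 0.2385, 0.2782]
ee_rot: [-0.0, 0.899, 0.439, -0.002]
contact_force: [0.2, 0.2, 0.8]
opening: 0.0258
```

```bash
python3 look.py k1 lock_tab
```

```text
pos [0.4064 0.2385 0.2782] yaw 52.1 op 0.0258 F [0.2 0.2 0.8] T [-0.02 -0.04 -0.05] t 43.2333
lock_tab 0.68 [392. 344.] [0.407 0.239]
```

View pics/k1.png

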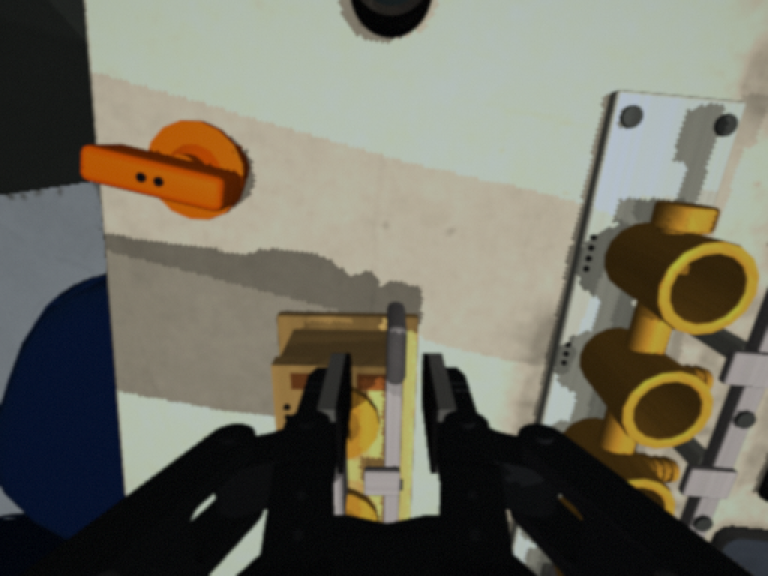

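{"op": "jog_arm", "data": {
  "moves": [
    [0.7, 0.12, 0.16, -1.4, 0],
    [0.7, 0, 0, -1.4, 0],
    [0.7, 0, 0, -1.3, 0],
    [0.7, 0, 0, 0, 0],
    [0.7, 0, 0, 0, 0]
  ]
}}

```text
clock: 43.75
ee_pos: [0.4086, 0.2405, 0.2395]
ee_rot: [-0.0, 0.899, 0.439, 0.0]
contact_force: [0.3, 0.3, 1.1]
opening: 0.0256
```

```bash
python3 look.py k2 lock_tab
```

```text
pos [0.4086 0.2405 0.2395] yaw 52.0 op 0.0256 F [0.3 0.3 1.1] T [0.   0.01 0.03] t 43.75
lock_tab 0.91 [385. 394.] [0.408 0.24 ]
```

View pics/k2.png

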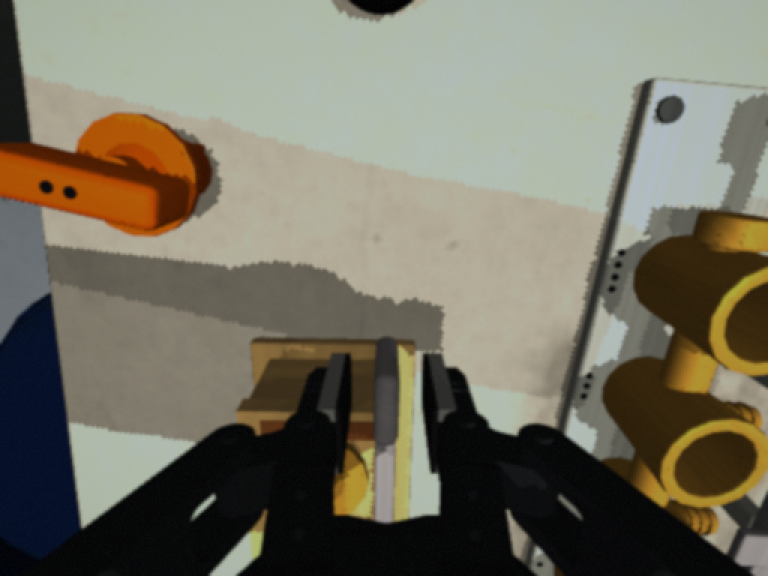

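Centred (tab at column 386, jaws' middle 388). Close gently and slide along rack +y.

{"op": "jog_arm", "data": {
  "moves": [
    [1, 0, 0, 0, 0],
    [1, 0, 0, 0, 0],
    [1, 0, 0, 0, 0],
    [1, 0, 0, 0, 0],
    [1, 0, 0, 0, 0],
    [1, 0, 0, 0, 0]
  ],
  "squeeze": 30
}}

```text
clock: 44.35
ee_pos: [0.4086, 0.2406, 0.2398]
ee_rot: [0.0, 0.899, 0.438, 0.001]
contact_force: [-1.9, -0.9, 7.1]
opening: 0.0074
```

{"op": "jog_arm", "data": {
  "moves": [
    [1, -0.24, 0.19, 0, 0],
    [1, -0.24, 0.19, 0, 0],
    [1, -0.24, 0.19, 0, 0],
    [1, -0.24, 0.19, 0, 0],
    [1, -0.24, 0.19, 0, 0],
    [1, -0.24, 0.19, 0, 0],
    [1, -0.24, 0.19, 0, 0],
    [1, -0.24, 0.19, 0, 0],
    [1, 0, 0, 0, 0]
  ]
}}

```text
clock: 45.1
ee_pos: [0.3893, 0.2561, 0.2398]
ee_rot: [0.0, 0.899, 0.439, 0.001]
contact_force: [-1.8, -1.1, 6.0]
opening: 0.0072
```

```bash
python3 look.py k3 lock_tab
```

```text
pos [0.3893 0.2561 0.2398] yaw 52.0 op 0.0072 F [-1.8 -1.1  6. ] T [-0.13  0.29 -0.45] t 45.1
lock_tab 0.89 [389. 389.] [0.388 0.257]
```

View pics/k3.png

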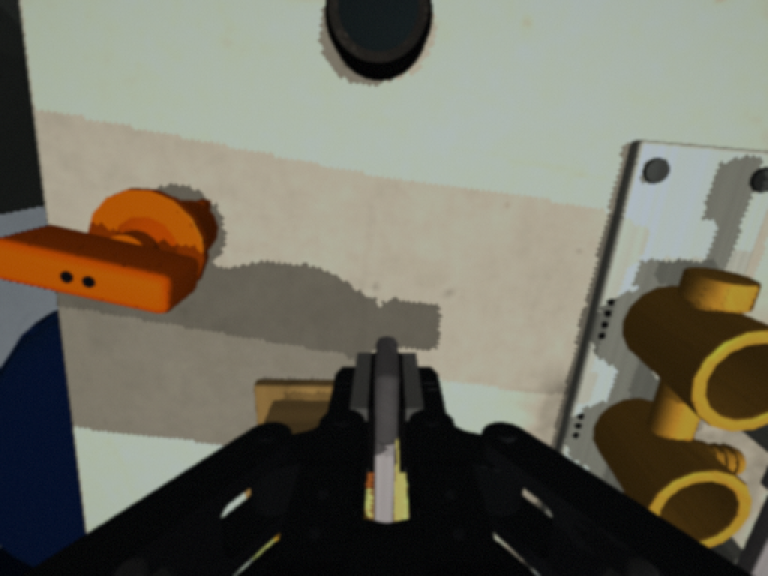

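{"op": "jog_arm", "data": {
  "moves": [
    [1, -0.13, 0.1, 0, 0],
    [1, -0.13, 0.1, 0, 0],
    [1, 0, 0, 0, 0],
    [1, 0, 0, 0, 0]
  ]
}}

```text
clock: 45.53
ee_pos: [0.3871, 0.2578, 0.2397]
ee_rot: [0.0, 0.899, 0.438, 0.001]
contact_force: [0.0, -1.8, 6.1]
opening: 0.0078
```

{"op": "jog_arm", "data": {
  "moves": [
    [1, -0.08, 0.06, 0, 0],
    [1, 0, 0, 0, 0],
    [1, 0, 0, 0, 0]
  ]
}}

```text
clock: 45.78
ee_pos: [0.3869, 0.2579, 0.2398]
ee_rot: [0.0, 0.899, 0.438, 0.001]
contact_force: [3.7, -3.8, 4.4]
opening: 0.0076
```

{"op": "jog_arm", "data": {
  "moves": [
    [1, -0.08, 0.06, 0, 0],
    [1, 0, 0, 0, 0],
    [1, 0, 0, 0, 0]
  ]
}}

```text
clock: 46.03
ee_pos: [0.3865, 0.258, 0.2398]
ee_rot: [0.001, 0.899, 0.438, 0.001]
contact_force: [5.7, -6.1, 4.2]
opening: 0.0074
```

{"op": "jog_arm", "data": {
  "moves": [
    [1, 0.08, -0.06, 0, 0],
    [0.7, 0, 0, 0, 0],
    [0.7, 0, 0, 0, 0],
    [0.7, 0, 0, 0, 0],
    [0.7, 0, 0, 2, 0],
    [0.7, 0, 0, 3, 0],
    [0.7, 0, 0, 3, 0],
    [0.7, 0, 0, 2, 0],
    [0.7, 0, 0, 0, 0],
    [0.7, 0, 0, 0, 0]
  ]
}}

```text
clock: 46.87
ee_pos: [0.3857, 0.2587, 0.3396]
ee_rot: [0.0, 0.898, 0.439, 0.001]
contact_force: [0.1, -0.5, -0.2]
opening: 0.0257
```

```bash
python3 look.py l1 lock_tab
```

```text
pos [0.3857 0.2587 0.3396] yaw 52.1 op 0.0257 F [ 0.1 -0.5 -0.2] T [-0.01 -0.03  0.02] t 46.8667
lock_tab 0.84 [385. 295.] [0.386 0.257]
```

View pics/l1.png

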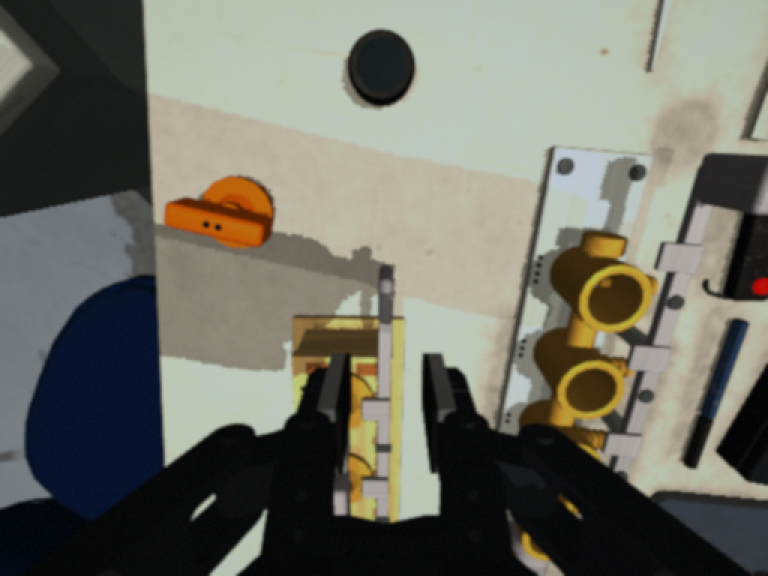

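{"op": "jog_arm", "data": {
  "moves": [
    [0.5, 1.5, -1, 3, 0],
    [0.5, 1.5, -1, 3, 0],
    [0.5, 1.5, -1, 3, 0],
    [0.5, 1.5, -1, 0, 0],
    [0.5, 1.5, -1, 0, 0],
    [0.5, 1.5, -1, 0, 0],
    [0.5, 0, 0, 0, 0],
    [0.5, 0, 0, 0, 0]
  ]
}}

```text
clock: 47.63
ee_pos: [0.476, 0.1978, 0.427]
ee_rot: [-0.0, 0.899, 0.438, -0.001]
contact_force: [-0.3, 0.6, 0.2]
opening: 0.0431
```

```bash
python3 look.py l2 lock_tab plug_1_grip@.09 keeper_tab valve_grip rack
python3 - <<'E'
from h import *
im=grab_frame("scene"); cv2.imwrite("pics/l2s.png",cv2.resize(im[110:290,100:340],None,fx=3.33,fy=3.33,interpolation=3))
im=cv2.imread("pics/l2.png"); 
E
```

```text
pos [0.476  0.1978 0.427 ] yaw 52.0 op 0.0431 F [-0.3  0.6  0.2] T [-0.    0.01 -0.  ] t 47.6333
lock_tab 0.84 [381.  93.] [0.387 0.261]
plug_1_grip 0.83 [340. 443.] [0.577 0.068]
plug_1_grip 0.67 [352. 301.] [0.485 0.156]
rack 0.92 [351. 303.] [0.508 0.127]
rack 0.2 [334. 374.] [0.557 0.065]
```

View pics/l2.png

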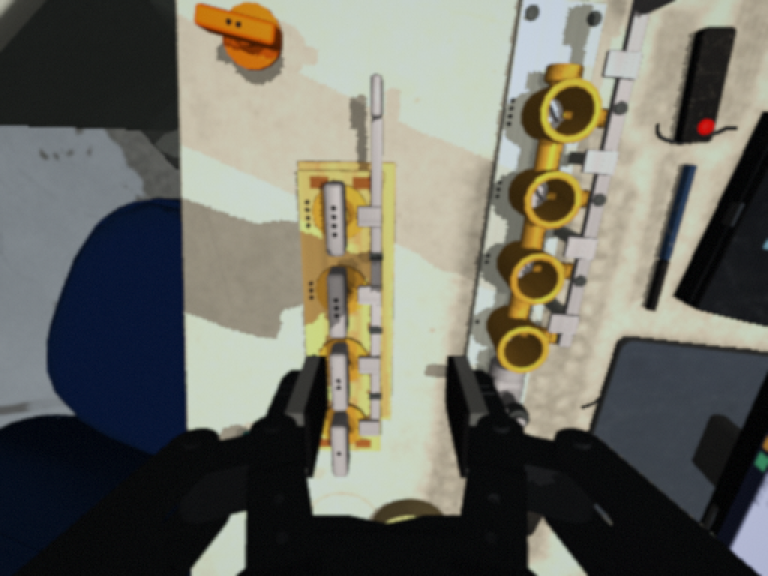

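View pics/l2s.png

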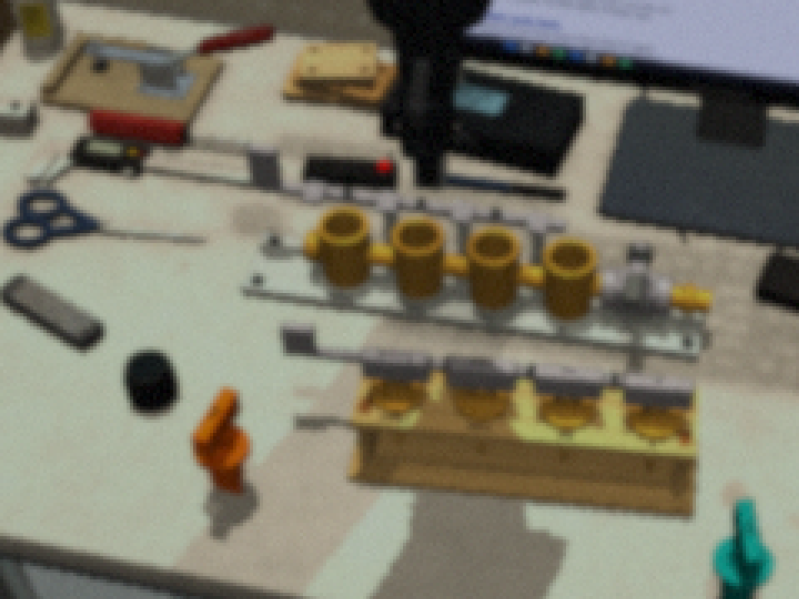

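```bash
python3 -c "
from rig import job; print(job.finish_job())"
```

```text
the job is handed in; nothing more can be done
None
```

I did the whole job in the order asked and handed it in at about 48 s; the hand-in reports no verdict.

- **Valve:** I swung the lever right across the row. It read about 1° past square in the check afterwards, within the camera error. It was not fully open at the start but already turned by about 12°.
- **Keeper:** I pulled it back 29.5 mm, until it met its stop.
- **Plugs:** All four were there. I turned each about 67°, drew it out and set it in the pocket of its own number, in order 1 to 4. Each flange touched down at the height expected.
- **Lock bar:** I slid it 28 mm to its stop. Its resisting force rose to about 8 N there.

In the last wrist and scene pictures all four ports are empty, and the plugs stand upright with their dots matching the pockets. A lock-bar tooth lies over every flange. The loupe and the orange and turquoise look-alikes stand where they were. The tape and hub were not checked closely in those last pictures, but nothing went near them. I saw no knock to the rack and no slackening of the grip.

Two checks did not fully agree:
- The gripper reads about 2 mm under the stated thickness on the handles, and 1 mm or less on the tabs and lever.
- Plug 1 was gripped about 3 mm off its centre. I allowed for that when placing it.

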